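# Hang the ring spanners on their pins

## Robot

A 7-joint arm with a two-finger parallel gripper is mounted at the origin on the work surface; the furniture and walls round the work are solid. World frame = base frame: x ahead of the robot, y to its left, z up, the work surface at z = 0. Lengths are in m, angles in rad, forces in N, time in s.
With the tool pointing down it reaches from about 0.425 to 0.925 m from the base axis. Payload 6.8 kg.
Tool frame: the origin (TCP) lies on the mounting face of the last link; the fingertips stand 173 mm ahead of it and the grasp point (between the pads) lies 155 mm ahead of it; y points along the fingers, x is the direction in which the jaws open and shut, and the axes are right-handed (so a half turn about y gives the same grasp; the last joint's range is limited). The gripper opens to 85 mm and grips with 20 to 120 N. Pads are 22 mm wide; open, the fingers measure 114 mm over their backs; the gripper's body (76 mm by 85 mm) begins 54 mm behind the grasp point. The pads swing forward as they close: fully open they stand 13 mm farther back than shut.
Start: joints at [1.218, 0.477, 0.022, 1.555, -0.011, 1.109, -0.083], TCP at [0.164, -0.655, 0.405] pointing down, gripper open.
Joint ranges: [-2.96, 2.96], [-0.34, 2.1], [-1.41, 1.46], [0.24, 2.44], [-1.37, 4.51], [0.17, 1.92], [-2.96, 2.96]. Speed limits (rad/s): [2.39, 2.39, 3.14, 3.14, 3.14, 3.14, 3.14].

## Interface

Orientations are given as a rotation vector (axis times angle).
In Python, from bench import r gives the robot as it stands.
- The arm moves only by the tool step_arm, never from a script. Its arguments are lists of equal length, an entry for each row: "xyz": the shift along the tool's x, y, z scaled (see below), a list of three; "rotation": the turn, a rotation vector about the tool's x, y, z scaled (see below), a list of three. A call has 1 to 20 rows; each row is the pose to reach, as a shift and turn from the pose measured when the call began, along the tool's axes at that moment; what a row does not reach only later rows make up. The controller multiplies each number of a shift by 30 cm and each number of a turn by 90 degrees. A row lasts 1/8 s, in which the tool goes at most 62.5 mm and 10.7 degrees, less where a joint would pass 70% of its speed; a pose out of reach is approached as far as the arm can. A call with a number of a shift or a turn outside -1 to 1 is refused whole. A call with a gripper value outside its range is refused whole. "grip" is the closure, from 0 (fully open) to 1 (shut), set as the call begins (left out, the last holds). The fingers move at their own pace and stop on an object; "force" is the grip in N (left out, the last holds). Time passes only in rows, so rows that repeat a pose let the fingers close. It gives the time, the measured TCP pose, the force and the opening at its end, in the units of the state.
- r.get_obs(): the state, without advancing time (a new reading comes with each control period).
- r.grab_frame(name): name is "scene" or "top"; returns a dict with "pixels" (480x640x3 uint8, red, green, blue), "fx", "fy", "cx", "cy" (pixels), "position" and "attitude" of the camera in the world. Camera axes: x right, y down, z forward; pixel columns grow to the right and rows downward; lengths in m; the calibration is good to about 2 mm. A picture is of the moment at which its call begins. There is no depth.
- r.hand_in(): hands the job in, once; it reports no verdict.
The state is a dict: "clock": time; "joints": joint angles; "qvel": joint speeds; "tau": joint torques, N m; "tcp_pos": TCP position; "orientation": TCP orientation; "contact_force": force on the tool from outside, world axes, zero at the start; "moment": the same for the moment, N m; "grip_width": finger opening in m.
Only numpy, scipy, OpenCV 4.12 (cv2) and the standard library are available. Lean on these libraries where they do the work, as an engineer would, in place of code of your own. Each camera call takes 0.05 s, during which the arm holds its last target.

## Task

Tidy the two loose ring spanners away onto the sloping wooden rack: hang the larger one by its ring on the thick pin and the smaller one on the thin pin. Each ring must sit right down on the collar at the foot of its pin, with the handle pointing down the slope and resting on the lower rail. Leave the chuck jaw and the wooden offcut where they are.

Things in the scene. Friction and masses are not known exactly. Their poses are not given: they have to be found in the camera images.
- large_spanner_grip (a point): centre of the handle of the larger ring spanner, half-way up its thickness (6 mm above the bench at the start). Axes: x along the handle towards the ring, y across the handle, z through the thickness. Handle 18 mm wide, 12 mm thick, ends 80 mm behind this point; the ring's centre is 60 mm ahead. The spanner balances within 10 mm of this point
- large_spanner_eye (a point): centre of the ring's hole of the larger ring spanner, half-way through its thickness; hole 26 mm, ring 42 mm outside diameter; 60 mm ahead of the handle's centre, same axes
- small_spanner_grip (a point): centre of the handle of the smaller ring spanner, half-way up its thickness (6 mm above the bench at the start). Axes: x along the handle towards the ring, y across the handle, z through the thickness. Handle 14 mm wide, 12 mm thick, ends 80 mm behind this point; the ring's centre is 60 mm ahead. The spanner balances within 10 mm of this point
- small_spanner_eye (a point): centre of the ring's hole of the smaller ring spanner, half-way through its thickness; hole 15 mm, ring 29 mm outside diameter; 60 mm ahead of the handle's centre, same axes
- large_spanner: the larger ring spanner: plain flat steel, 12 mm thick throughout, one closed ring at the end of a straight handle, about 0.2 kg, lying flat on the bench at the start. Origin on its underside, under the handle's centre; x towards the ring, z through the thickness
- small_spanner: the smaller ring spanner: plain flat steel, 12 mm thick throughout, one closed ring at the end of a straight handle, about 0.2 kg, lying flat on the bench at the start. Origin on its underside, under the handle's centre; x towards the ring, z through the thickness
- thick_pin: the thicker steel pin on the rack: 20 mm diameter, 30 mm long, last 5 mm tapered, fixed. Origin: centre of its foot, on top of the collar (33 mm wide, 15 mm tall) where the hung ring rests. z along the pin to its free end, leaning 35 degrees from vertical to the rack's front; x up the slope, away from the front; y level, along the rail. Either pin may be the left one
- thin_pin: the thinner steel pin on the rack: 10 mm diameter, 30 mm long, last 5 mm tapered, fixed. Origin: centre of its foot, on top of the collar (23 mm wide, 15 mm tall) where the hung ring rests. z along the pin to its free end, leaning 35 degrees from vertical to the rack's front; x up the slope, away from the front; y level, along the rail. Either pin may be the left one
- rack: fixed sloping wooden rack, 160 mm wide, 165 mm high to the pin ends, on low rubber feet. Origin under its base; x to its back, y along its rails, z up. Upper rail: the two pins, 110 mm apart, feet 140 mm above the bench, 50 mm behind the origin. Lower rail: its face is level with the collars' tops, 105 to 130 mm down the slope from the pins. Between the rails 35 mm of room under the handles for fingertips
- chuck_jaw: bystander: grey steel chuck jaw segment, 32 x 44 x 30 mm, loose on the bench; origin under its centre
- offcut: bystander: small wooden offcut block, 28 x 62 x 22 mm, loose on the bench; origin under its centre

How it is judged:
At the end, for the whole second after the job is handed in: Larger ring on the thick pin, smaller on the thin pin: each hole centre within 6 mm of the pin axis both ways and under 11 mm above the collar top (6 when seated), spanner within 0.10 rad of the slope, handle centre over 45 mm down-slope of the pin, slower than 0.02 m/s (x of large_spanner_eye in the frame of thick_pin between -0.006 and 0.006 m and y of large_spanner_eye in the frame of thick_pin between -0.006 and 0.006 m and z of large_spanner_eye in the frame of thick_pin between 0 and 0.011 m and x of large_spanner_grip in the frame of thick_pin below -0.045 m and angle between the z axis of large_spanner and the z axis of thick_pin, either way round below 0.1 rad and linear speed of each of large_spanner, small_spanner below 0.02 m/s and x of small_spanner_eye in the frame of thin_pin between -0.006 and 0.006 m and y of small_spanner_eye in the frame of thin_pin between -0.006 and 0.006 m and z of small_spanner_eye in the frame of thin_pin between 0 and 0.011 m and x of small_spanner_grip in the frame of thin_pin below -0.045 m and angle between the z axis of small_spanner and the z axis of thin_pin, either way round below 0.1 rad); the robot touches nothing.
It fails at once if the chuck jaw or the offcut is pushed more than 30 mm from its place (distance of any of chuck_jaw, offcut from where it was at the start of the episode above 0.03 m).
It also fails if it takes over 66 s, if anything falls off the work surface, if the arm or the gripper's body presses on something with over 40 N, if the wrist force passes 120 N, or if a joint passes its speed limit or range.

## Working session

There is one attempt and no reset: what is moved stays moved. The work goes in short steps, Python scripts to look and compute and a tool call to move; the robot and the scene stay as the last step left them, time stands still between calls to the robot, and variables do not carry over. Pictures are saved under pics/ and viewed, and the job is handed in when it is done.

Besides the shell and the picture viewer there is one more tool, called after "Emit:" by a JSON object that holds its "fn" and its "kwargs". step_arm: Moves the arm, as the interface text tells. Its arguments: {"type":"object","properties":{"xyz":{"type":"array"},"rotation":{"type":"array"},"grip":{"type":"number"},"force":{"type":"number"}},"required":["xyz","rotation"]}

```bash
ls; mkdir -p pics; python3 - <<'E'
from bench import r
import cv2
o=r.get_obs(); print(o)
for n in("scene","top"):
    f=r.grab_frame(n); cv2.imwrite(f"pics/{n}0.png",f["pixels"][:,:,::-1])
    print(n,{k:v for k,v in f.items() if k!="pixels"})
E
```

```text
pics
{'clock': 0.0, 'joints': array([ 1.21788793,  0.47780065,  0.02230867,  1.55646979, -0.01152481,
        1.10927495, -0.08312582]), 'qvel': array([-0.0005578 ,  0.00101549,  0.0007563 , -0.00137597,  0.00146859,
        0.00107177,  0.00047386]), 'tau': array([-1.12081816e-03, -5.96445429e+01,  1.60797179e+00, -2.81195426e+01,
        1.25261623e-02,  9.51884984e-03, -1.75458820e-05]), 'tcp_pos': array([ 0.16355985, -0.6545954 ,  0.4037167 ]), 'orientation': array([-1.31403675,  1.02806542, -1.0255663 ]), 'contact_force': array([-0.51273583, -0.49792512, -0.20297374]), 'moment': array([-0.03948758,  0.00415436,  0.01788974]), 'grip_width': 0.08560154580446025}
scene {'fx': 460.4183070343502, 'fy': 460.4183070343502, 'cx': 324.16153356579196, 'cy': 232.61534371535757, 'position': array([ 0.17015866, -0.40241456,  0.58706482]), 'attitude': array([-2.11808721,  0.57096492, -0.27514117])}
top {'fx': 574.2057282582387, 'fy': 574.2057282582387, 'cx': 311.83811976971833, 'cy': 235.040174433414, 'position': array([0.33901565, 0.2162101 , 1.03997233]), 'attitude': array([-2.12638036,  2.14487016, -0.18755526])}
```

View pics/scene0.png

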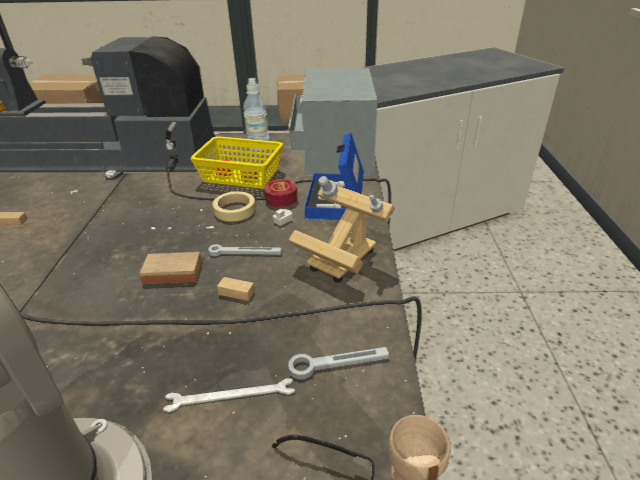

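View pics/top0.png

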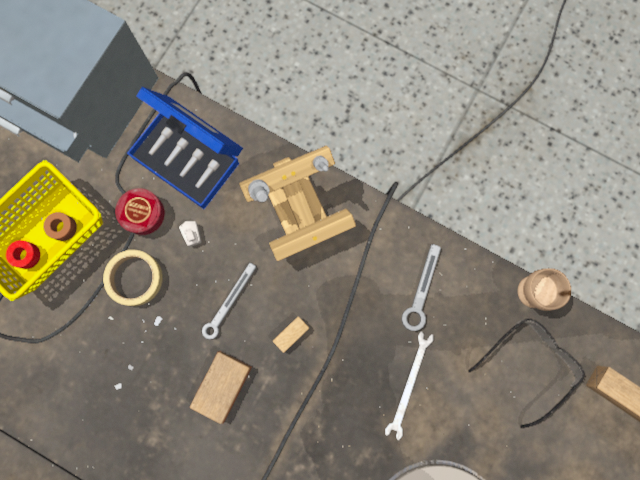

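```bash
python3 - <<'E'
from bench import r
from scipy.spatial.transform import Rotation as R
o=r.get_obs(); print(R.from_rotvec(o['orientation']).as_matrix().round(3))
for n in("scene","top"):
    f=r.grab_frame(n); print(R.from_rotvec(f['attitude']).as_matrix().round(3))
print(r.get_obs()['clock'])
E
```

```text
[[ 0.242 -0.001  0.97 ]
 [-0.97   0.002  0.242]
 [-0.002 -1.    -0.   ]]
[[ 0.869 -0.295  0.398]
 [-0.495 -0.491  0.717]
 [-0.017 -0.82  -0.573]]
[[-0.009 -0.986  0.169]
 [-1.     0.008 -0.007]
 [ 0.005 -0.169 -0.986]]
0.2
```

```bash
python3 - <<'E'
import cv2
t=cv2.imread('pics/top0.png'); s=cv2.imread('pics/scene0.png')
def crop(im,u0,v0,w,h,k,n):
    c=cv2.resize(im[v0:v0+h,u0:u0+w],None,fx=k,fy=k,interpolation=cv2.INTER_CUBIC)
    for i in range(0,w,20):
        cv2.putText(c,str(u0+i),(i*k,10),0,.35,(0,0,255),1); cv2.line(c,(i*k,12),(i*k,18),(0,0,255),1)
    for i in range(0,h,20):
        cv2.putText(c,str(v0+i),(0,i*k+4),0,.35,(0,0,255),1); cv2.line(c,(26,i*k),(32,i*k),(0,0,255),1)
    cv2.imwrite(n,c)
crop(t,225,140,140,130,5,'pics/t_rack.png')
crop(t,395,235,60,100,6,'pics/t_large.png')
crop(t,195,255,70,90,6,'pics/t_small.png')
crop(s,280,170,120,115,6,'pics/s_rack.png')
crop(s,280,335,120,55,6,'pics/s_large.png')
crop(s,200,235,90,30,8,'pics/s_small.png')
E
```

```text
(no output)
```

View pics/t_rack.png

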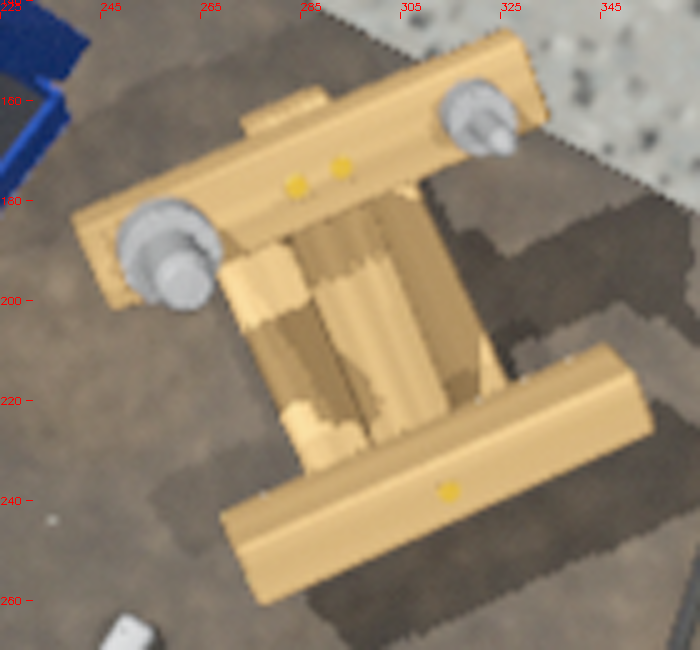

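View pics/t_large.png

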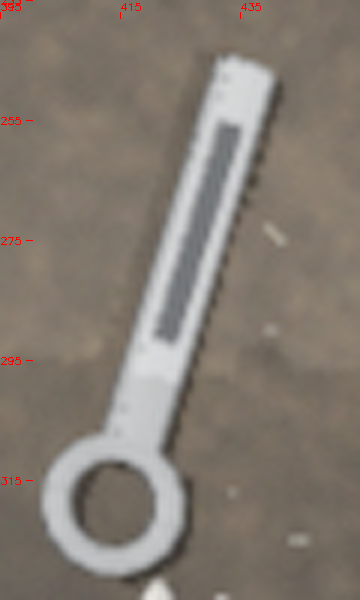

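View pics/t_small.png

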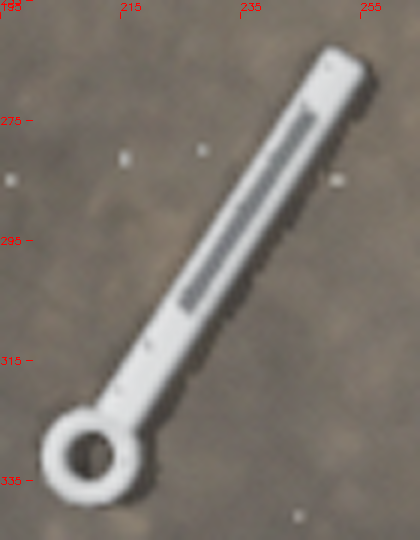

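View pics/s_rack.png

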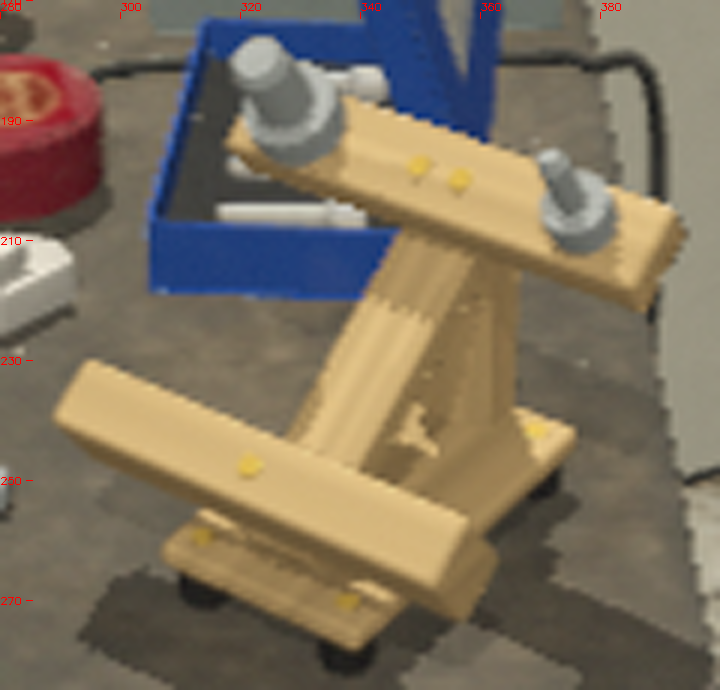

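View pics/s_large.png

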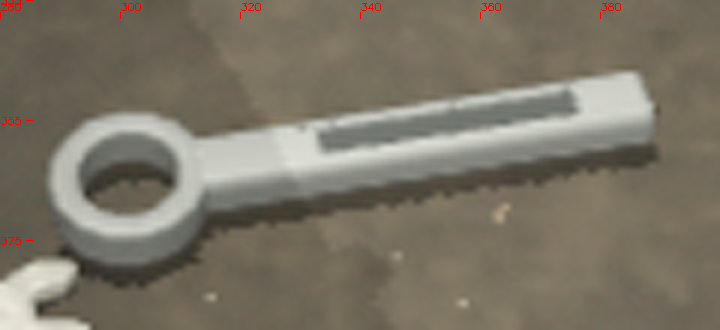

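View pics/s_small.png

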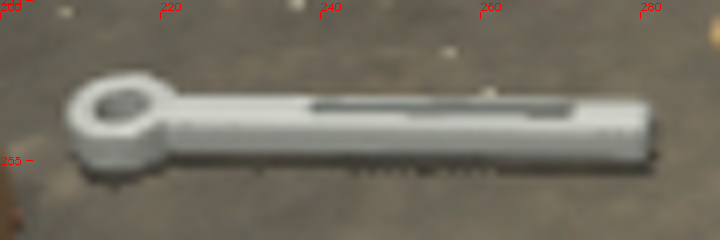

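```bash
cat > h.py <<'E'
import numpy as np
from scipy.spatial.transform import Rotation as R
from scipy.optimize import least_squares
C={'scene':(460.4183,324.1615,232.6153,np.array([0.17015866,-0.40241456,0.58706482]),R.from_rotvec([-2.11808721,0.57096492,-0.27514117]).as_matrix()),
'top':(574.2057,311.8381,235.0402,np.array([0.33901565,0.2162101,1.03997233]),R.from_rotvec([-2.12638036,2.14487016,-0.18755526]).as_matrix())}
def proj(n,p):
    f,cx,cy,c,A=C[n]; q=A.T@(np.asarray(p)-c); return np.array([f*q[0]/q[2]+cx,f*q[1]/q[2]+cy])
def ray(n,uv):
    f,cx,cy,c,A=C[n]; d=A@np.array([(uv[0]-cx)/f,(uv[1]-cy)/f,1]); return c,d/np.linalg.norm(d)
def atz(n,uv,z):
    c,d=ray(n,uv); return c+d*(z-c[2])/d[2]
def tri(a,b):
    c1,d1=ray('top',a); c2,d2=ray('scene',b)
    t=np.linalg.lstsq(np.c_[d1,-d2],c2-c1,rcond=None)[0]
    p,q=c1+d1*t[0],c2+d2*t[1]; return (p+q)/2,np.linalg.norm(p-q)*1000
E
python3 - <<'E'
from h import *
np.set_printoptions(precision=4,suppress=True)
P={'Lring':((413.6,318.6),(301.1,363.3)),'Lend':((436.2,245.3),(387,349.6)),
'Sring':((209.7,330.5),(215,247.6)),'Send':((252.4,264.1),(280.6,248.7)),
'thick':((261.4,196.2),(322.6,179.6)),'thin':((325,167.8),(371.8,195.9)),
'rTL':((225+48-.4,140+109.6-.4),(280+15.3-.4,170+60-.4)),'rBL':((225+53-.4,140+120.6-.4),(280+9.2-.4,170+69.2-.4)),
'rBR':((225+130.4-.4,140+86-.4),(280+72.8-.4,170+98-.4)),'rTR':((225+126-.4,140+74-.4),(280+78-.4,170+86.7-.4))}
T={}
for k,(a,b) in P.items():
    p,e=tri(a,b);T[k]=p;print(k,p,'gap mm %.1f'%e, 'r %.3f'%np.hypot(p[0],p[1]))
print('pins',np.linalg.norm(T['thick']-T['thin']))
for s in 'LS': 
    d=T[s+'ring']-T[s+'end'];print(s,np.linalg.norm(d),np.degrees(np.arctan2(d[1],d[0])), atz('top',P[s+'ring'][0],.012),atz('top',P[s+'end'][0],.012))
E
```

```text
Lring [0.3634 0.0298 0.0103] gap mm 1.0 r 0.365
Lend [ 0.4944 -0.0163  0.011 ] gap mm 0.5 r 0.495
Sring [0.346  0.3913 0.0099] gap mm 1.3 r 0.522
Send [0.4634 0.3169 0.0096] gap mm 1.1 r 0.561
thick [0.5521 0.2889 0.1607] gap mm 0.5 r 0.623
thin [0.5978 0.1883 0.1607] gap mm 1.0 r 0.627
rTL [0.4805 0.2764 0.076 ] gap mm 1.0 r 0.554
rBL [0.4628 0.2685 0.0652] gap mm 0.6 r 0.535
rBR [0.5231 0.1343 0.0617] gap mm 1.9 r 0.540
rTR [0.5407 0.1429 0.0749] gap mm 0.2 r 0.559
pins 0.11050973818283258
L 0.1388399021416217 160.646072799038 [0.3629 0.0302 0.012 ] [ 0.494  -0.0159  0.012 ]
S 0.13901978345970448 147.61727791813735 [0.3454 0.3911 0.012 ] [0.4626 0.3168 0.012 ]
```

```bash
cat > fit.py <<'E'
from h import *
np.set_printoptions(precision=4,suppress=True)
P={'Lring':((413.6,318.6),(301.1,363.3)),'Lend':((436.2,245.3),(387,349.6)),
'Sring':((209.7,330.5),(215,247.6)),'Send':((252.4,264.1),(280.6,248.7)),
'thick':((261.4,196.2),(322.6,179.6)),'thin':((325,167.8),(371.8,195.9))}
def rackpt(rk,kind):
    x,y,a=rk; X=np.array([np.cos(a),np.sin(a),0]);Y=np.array([-X[1],X[0],0]);Z=np.array([0,0,1.])
    s,c=np.sin(np.radians(35)),np.cos(np.radians(35))
    zp=-s*X+c*Z; xp=c*X+s*Z
    foot=np.array([x,y,0])+.05*X+.14*Z+(.055 if kind=='thick' else -.055)*Y
    return foot,xp,Y,zp
def model(v):
    rk=v[:3];o={}
    for k in('thick','thin'):
        f,xp,Y,zp=rackpt(rk,k);o[k]=f+.03*zp
    for s,i in(('L',3),('S',6)):
        x,y,a=v[i:i+3];d=np.array([np.cos(a),np.sin(a),0])
        o[s+'ring']=np.array([x,y,.012])+.06*d;o[s+'end']=np.array([x,y,.012])-.08*d
    return o
def P2(n,p,d,w):
    f,cx,cy,c,A=C[n];A2=R.from_rotvec(w).as_matrix()@A
    q=A2.T@(p-c-d);return np.array([f*q[0]/q[2]+cx,f*q[1]/q[2]+cy])
def res(v,raw=False):
    o=model(v);dt,ds,wt,ws=v[9:12],v[12:15],v[15:18],v[18:21];e=[]
    for k,(a,b) in P.items(): e+=list(P2('top',o[k],dt,wt)-a)+list(P2('scene',o[k],ds,ws)-b)
    if raw:return np.array(e).reshape(-1,4)
    return np.r_[np.array(e)/.5,v[9:15]/.0015,v[15:21]/.002]
v0=np.r_[.5,.22,.424,.42,.01,2.8,.41,.35,2.576,np.zeros(12)]
s=least_squares(res,v0,x_scale=np.r_[np.ones(9)*.01,np.ones(12)*.001])
v=s.x
if __name__=='__main__':
    print('rack',v[:3],'L',v[3:6],'S',v[6:9],'offs mm',v[9:15]*1000,'rot',v[15:]);print(res(v,True))
    for k in('thick','thin'): f,xp,Y,zp=rackpt(v[:3],k);print(k,f,f+.03*zp)
    print(xp,Y,zp)
    J=s.jac;cov=np.linalg.inv(J.T@J);print('sd',np.sqrt(np.diag(cov))[:9])
E
python3 fit.py
```

```text
rack [0.5448 0.2254 0.4257] L [0.4203 0.0112 2.8059] S [0.3967 0.3602 2.5755] offs mm [ 0.3562  0.0153  0.2673 -0.3562 -0.0153  1.5368] rot [ 0.0006 -0.0007 -0.0002  0.0012 -0.0011  0.0006]
[[-0.0834  0.2294 -0.3475  0.0674]
 [-0.1384 -0.3463  0.3675  0.1398]
 [-0.2982  0.2451 -0.1733  0.1636]
 [ 0.1176 -0.2703  0.2733  0.1411]
 [ 0.1659  0.0864  0.0777 -0.3357]
 [ 0.188  -0.0416 -0.2391 -0.4177]]
thick [0.5676 0.2961 0.14  ] [0.5519 0.289  0.1646]
thin [0.613  0.1959 0.14  ] [0.5974 0.1888 0.1646]
[0.746  0.3383 0.5736] [-0.413   0.9107  0.    ] [-0.5224 -0.2369  0.8192]
sd [0.0017 0.0017 0.0091 0.0017 0.0016 0.0068 0.0018 0.0019 0.0082]
```

```bash
cat > go.py <<'E'
from fit import *
from bench import r
def tool(yaw,tilt=0):  # yaw of tool x; R with y down
    c,s=np.cos(yaw),np.sin(yaw); return np.array([[c,0,-s],[s,0,c],[0,-1,0]])
def cmd(p,Rt,o=None):
    o=o or r.get_obs();A=R.from_rotvec(o['orientation']).as_matrix()
    print('xyz',np.round(A.T@(np.asarray(p)-o['tcp_pos'])/.3,4).tolist(),'rot',np.round(R.from_matrix(A.T@Rt).as_rotvec()/(np.pi/2),4).tolist())
def st():
    o=r.get_obs();print('t',round(o['clock'],2),'q',o['joints'].round(3),'p',o['tcp_pos'].round(4),'F',o['contact_force'].round(1),'w',round(o['grip_width'],4));print(R.from_rotvec(o['orientation']).as_matrix().round(3));return o
E
python3 - <<'E'
from go import *
st()
cmd([.43,-.25,.36],tool(np.radians(0)))
E
```

```text
t 0.2 q [ 1.218  0.478  0.022  1.556 -0.011  1.109 -0.083] p [ 0.1636 -0.6547  0.4041] F [0.1 0.4 0.3] w 0.0852
[[ 0.242 -0.     0.97 ]
 [-0.97   0.001  0.242]
 [-0.001 -1.    -0.   ]]
xyz [-1.0934, 0.1481, 1.1886] rot [-0.0004, -0.8441, -0.0006]
```

Emit:
{"fn": "step_arm", "kwargs": {"xyz": [[-0.18,0.03,0.2],[-0.36,0.06,0.4],[-0.54,0.09,0.6],[-0.72,0.12,0.8],[-0.85,0.14,0.95],[-0.9,0.15,1.0]], "rotation": [[0,-0.11,0],[0,-0.22,0],[0,-0.33,0],[0,-0.44,0],[0,-0.55,0],[0,-0.66,0]], "grip": 0}}

```text
clock: 0.95
tcp_pos: [0.3728, -0.3441, 0.363]
orientation: [-1.559, 0.223, -0.223]
contact_force: [1.3, -0.5, -0.4]
grip_width: 0.0854
```

```bash
python3 - <<'E'
from go import *
st()
cmd([.430,.008,.28],tool(np.radians(70.8)))
cmd([.430,.008,.178],tool(np.radians(70.8)))
E
```

```text
t 0.95 q [ 0.906  0.272 -0.332  1.976  0.11   0.911  0.234] p [ 0.3728 -0.3441  0.363 ] F [ 1.3 -0.5 -0.4] w 0.0854
[[ 0.96   0.     0.28 ]
 [-0.28   0.001  0.96 ]
 [ 0.    -1.     0.001]]
xyz [-0.1455, 0.2772, 1.1801] rot [-0.0003, -0.9673, 0.0003]
xyz [-0.1455, 0.6172, 1.1799] rot [-0.0003, -0.9673, 0.0003]
```

Emit:
{"fn": "step_arm", "kwargs": {"xyz": [[-0.02,0.03,0.2],[-0.04,0.06,0.4],[-0.06,0.1,0.58],[-0.09,0.14,0.76],[-0.11,0.18,0.9],[-0.13,0.2,1.0],[-0.13,0.2,1.0],[-0.13,0.2,1.0],[-0.13,0.2,1.0]], "rotation": [[0,-0.11,0],[0,-0.22,0],[0,-0.33,0],[0,-0.44,0],[0,-0.55,0],[0,-0.66,0],[0,-0.77,0],[0,-0.88,0],[0,-0.967,0]]}}

```text
clock: 2.08
tcp_pos: [0.4193, -0.0452, 0.3031]
orientation: [-1.347, -0.963, 0.962]
contact_force: [-0.2, -1.0, 0.1]
grip_width: 0.0854
```

```bash
python3 - <<'E'
from go import *
st()
cmd([.430,.008,.25],tool(np.radians(70.8)))
cmd([.430,.008,.178],tool(np.radians(70.8)))
E
```

```text
t 2.08 q [ 0.646  0.295 -0.776  2.19   0.3    0.76   0.912] p [ 0.4193 -0.0452  0.3031] F [-0.2 -1.   0.1] w 0.0854
[[ 0.325  0.    -0.946]
 [ 0.946  0.     0.325]
 [ 0.    -1.     0.   ]]
xyz [0.1791, 0.177, 0.0237] rot [-0.0, 0.0029, 0.0003]
xyz [0.179, 0.417, 0.0237] rot [-0.0, 0.0029, 0.0003]
```

Emit:
{"fn": "step_arm", "kwargs": {"xyz": [[0.09,0.09,0.012],[0.179,0.18,0.024],[0.179,0.25,0.024],[0.179,0.3,0.024],[0.179,0.3,0.024]], "rotation": [[0,0,0],[0,0,0],[0,0,0],[0,0,0],[0,0,0]]}}

```text
clock: 2.7
tcp_pos: [0.4296, 0.0077, 0.2124]
orientation: [-1.346, -0.961, 0.963]
contact_force: [-0.1, -0.1, -0.2]
grip_width: 0.0848
```

```bash
python3 - <<'E'
from go import *
import cv2
st()
cmd([.430,.008,.178],tool(np.radians(70.8)))
for n,(u,v) in(("scene",(220,250)),("top",(330,210))):
    f=r.grab_frame(n); im=f['pixels'][v:v+150,u:u+200,::-1];cv2.imwrite(f"pics/{n}1.png",cv2.resize(im,None,fx=4,fy=4,interpolation=2))
E
```

```text
t 2.7 q [ 0.393  0.476 -0.657  2.235  0.529  0.587  0.579] p [0.4296 0.0077 0.2124] F [-0.1 -0.1 -0.2] w 0.0848
[[ 0.325 -0.002 -0.946]
 [ 0.946  0.     0.325]
 [-0.    -1.     0.002]]
xyz [0.0014, 0.1147, -0.0013] rot [-0.0012, 0.0027, -0.0002]
```

View pics/scene1.png

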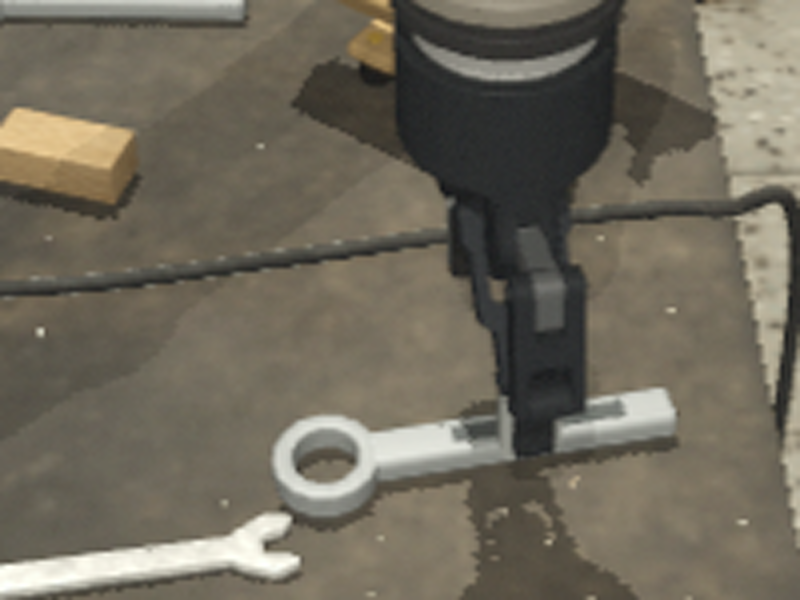

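View pics/top1.png

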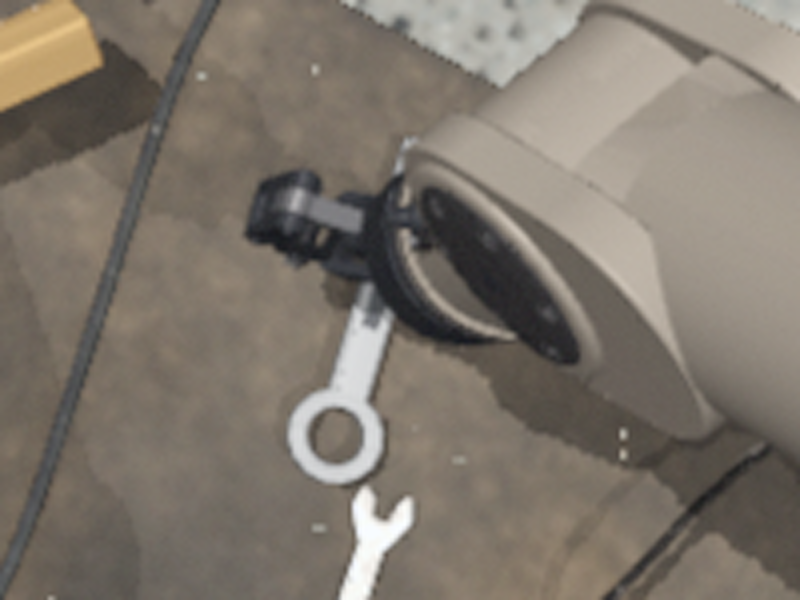

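Emit:
{"fn": "step_arm", "kwargs": {"xyz": [[0,0.06,0],[0,0.113,0],[0,0.115,0],[0,0.115,0]], "rotation": [[0,0,0],[0,0,0],[0,0,0],[0,0,0]]}}

```text
clock: 3.3
tcp_pos: [0.4305, 0.0077, 0.1798]
orientation: [-1.349, -0.963, 0.96]
contact_force: [0.4, -0.2, -0.2]
grip_width: 0.0858
```

Emit:
{"fn": "step_arm", "kwargs": {"xyz": [[0,0,0],[0,0,0],[0,0,0],[0,0,0],[0,0,0],[0,0,0],[0,0,0]], "rotation": [[0,0,0],[0,0,0],[0,0,0],[0,0,0],[0,0,0],[0,0,0],[0,0,0]], "grip": 1, "force": 100}}

```text
clock: 4.18
tcp_pos: [0.4305, 0.0077, 0.1803]
orientation: [-1.35, -0.963, 0.961]
contact_force: [-2.1, -0.8, 11.4]
grip_width: 0.0142
```

```bash
python3 - <<'E'
from go import *
import cv2
st()
for n,(u,v) in(("scene",(220,250)),):
    f=r.grab_frame(n); im=f['pixels'][v:v+150,u:u+200,::-1];cv2.imwrite(f"pics/{n}2.png",cv2.resize(im,None,fx=4,fy=4,interpolation=2))
E
```

```text
t 4.17 q [ 0.334  0.534 -0.59   2.248  0.613  0.517  0.501] p [0.4305 0.0077 0.1803] F [-2.1 -0.8 11.4] w 0.0142
[[ 0.325  0.002 -0.946]
 [ 0.946 -0.001  0.325]
 [-0.    -1.    -0.002]]
```

View pics/scene2.png

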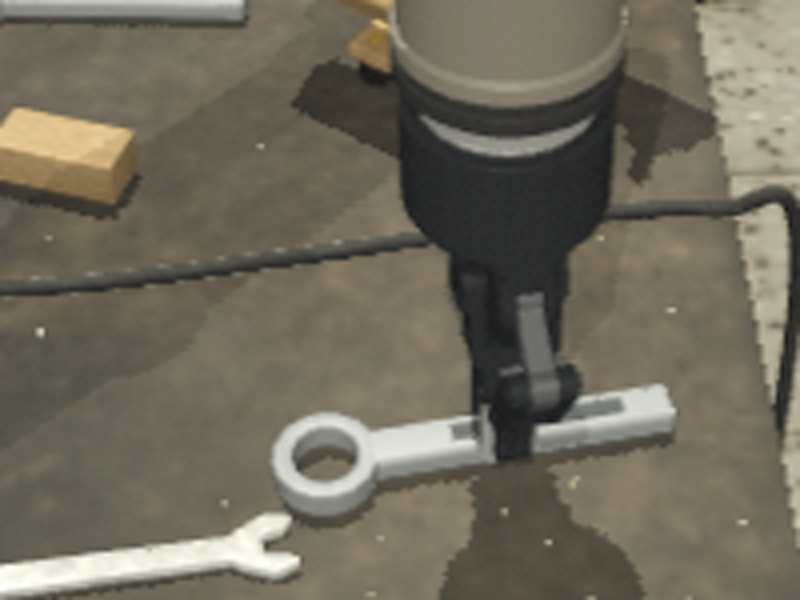

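Emit:
{"fn": "step_arm", "kwargs": {"xyz": [[0,-0.1,0],[0,-0.25,0],[0,-0.4,0],[0,-0.5,0],[0,-0.5,0]], "rotation": [[0,0,0],[0,0,0],[0,0,0],[0,0,0],[0,0,0]]}}

```text
clock: 4.85
tcp_pos: [0.4307, 0.0079, 0.3319]
orientation: [-1.353, -0.965, 0.959]
contact_force: [0.0, -0.5, -2.2]
grip_width: 0.0136
```

```bash
python3 - <<'E'
from go import *
import cv2
st()
for n,(u,v) in(("scene",(220,190)),("top",(330,210))):
    f=r.grab_frame(n); im=f['pixels'][v:v+150,u:u+200,::-1];cv2.imwrite(f"pics/{n}3.png",cv2.resize(im,None,fx=4,fy=4,interpolation=2))
E
```

```text
t 4.85 q [ 0.577  0.267 -0.832  2.145  0.272  0.828  0.817] p [0.4307 0.0079 0.3319] F [ 0.  -0.5 -2.2] w 0.0136
[[ 0.326  0.006 -0.945]
 [ 0.945 -0.002  0.326]
 [ 0.    -1.    -0.006]]
```

View pics/scene3.png

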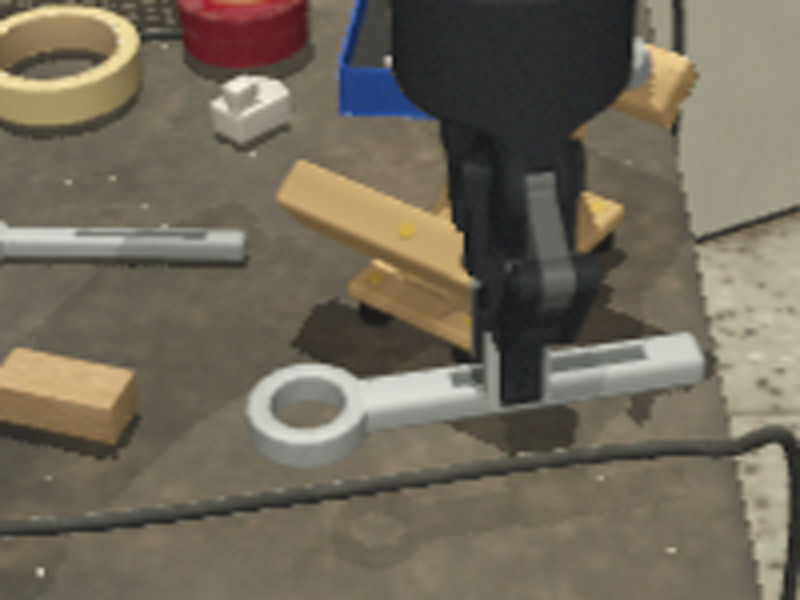

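View pics/top3.png

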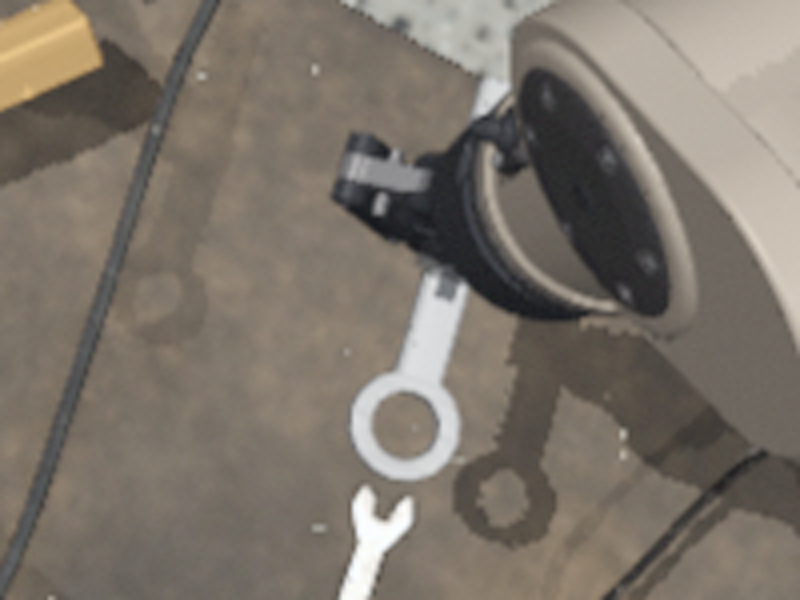

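```bash
cat >> go.py <<'E'
from h import C as _C
def _corr():
    for n,i,j in(('top',9,15),('scene',12,18)):
        f,cx,cy,c,A=_C[n];_C[n]=(f,cx,cy,c+v[i:i+3],R.from_rotvec(v[j:j+3]).as_matrix()@A)
_corr()
E
python3 - <<'E'
from go import *
o=st();A=R.from_rotvec(o['orientation']).as_matrix()
p,e=tri((431.0,316.0),(296.6,289.35));print('ring',p,e,'in tool',A.T@(p-o['tcp_pos']))
d=np.array([np.cos(v[5]),np.sin(v[5]),0]);L=np.array([v[3],v[4],.012])
# expected from bench
print('expected tool', A.T@((L+.06*d)-np.array([.4305,.0077,.1803])))
c,dd=ray('scene',(393.6,276.4))
# tail = ring -0.14*dir : closest
from scipy.optimize import minimize_scalar
q=c+dd*(((p-c)@dd)+0);
ts=np.linspace(.2,1.2,4000);X=c+ts[:,None]*dd;D=abs(np.linalg.norm(X-p,axis=1)-.14);
for i in np.where((D[1:-1]<D[:-2])&(D[1:-1]<D[2:]))[0]+1: print('tail',X[i],D[i],A.T@(X[i]-o['tcp_pos']))
E
```

```text
t 4.95 q [ 0.576  0.27  -0.83   2.148  0.273  0.827  0.816] p [0.4297 0.0075 0.3296] F [-0.3  0.  -2.3] w 0.0142
[[ 0.326  0.001 -0.945]
 [ 0.945 -0.001  0.326]
 [-0.001 -1.    -0.001]]
ring [0.3646 0.0317 0.1646] 1.2958884909827812 in tool [0.0018 0.1649 0.0697]
expected tool [0.0004 0.1682 0.0711]
tail [ 0.4565 -0.0609  0.2156] 1.7271940324026236e-05 [-0.0558  0.1141 -0.0474]
tail [ 0.4976 -0.0118  0.162 ] 2.27091728076112e-05 [ 0.004   0.1677 -0.0703]
```

```bash
cat >> go.py <<'E'
def place(kind,h,e,dx=0,dy=0):
    f,xp,Y,zp=rackpt(v[:3],kind);Rt=np.c_[-Y,-zp,xp]
    return f+h*zp+dx*xp+dy*Y-Rt@np.asarray(e),Rt
E
python3 - <<'E'
from go import *
e=[.001,.173,.0705]
for h in(.006,.06,.1):
    p,Rt=place('thick',h,e);print(h,p)
cmd([.44,.06,.37],tool(np.radians(-10)))
E
```

```text
0.006 [0.4211 0.2308 0.2462]
0.06 [0.3929 0.218  0.2904]
0.1 [0.372  0.2085 0.3232]
xyz [0.1765, -0.1348, 0.0245] rot [0.0011, 0.8999, 0.0002]
```

Emit:
{"fn": "step_arm", "kwargs": {"xyz": [[0.03,-0.03,0],[0.06,-0.06,0.01],[0.09,-0.09,0.02],[0.12,-0.13,0.02],[0.15,-0.13,0.02],[0.17,-0.13,0.02],[0.17,-0.13,0.02],[0.17,-0.13,0.02]], "rotation": [[0,0.11,0],[0,0.22,0],[0,0.33,0],[0,0.44,0],[0,0.55,0],[0,0.66,0],[0,0.77,0],[0,0.88,0]]}}

```text
clock: 5.95
tcp_pos: [0.44, 0.0576, 0.3666]
orientation: [-1.569, 0.119, -0.114]
contact_force: [-0.1, -0.1, -2.3]
grip_width: 0.014
```

```bash
python3 - <<'E'
from go import *
o=st()
e=[.001,.173,.0705]
p,Rt=place('thick',.1,e);cmd(p,Rt)
cmd(p+[.0,0,.05],Rt)
E
```

```text
t 5.95 q [ 0.311  0.199 -0.643  2.089  0.152  0.902 -0.565] p [0.44   0.0576 0.3666] F [-0.1 -0.1 -2.3] w 0.014
[[ 0.989 -0.003  0.148]
 [-0.148 -0.002  0.989]
 [-0.003 -1.    -0.002]]
xyz [-0.2981, 0.1444, 0.4642] rot [0.3577, 0.6138, -0.1945]
xyz [-0.2985, -0.0223, 0.4638] rot [0.3577, 0.6138, -0.1945]
```

Emit:
{"fn": "step_arm", "kwargs": {"xyz": [[-0.04,-0.02,0.06],[-0.08,-0.02,0.12],[-0.12,-0.02,0.18],[-0.16,-0.02,0.25],[-0.2,-0.02,0.32],[-0.24,-0.02,0.38],[-0.28,-0.02,0.43],[-0.298,-0.02,0.464],[-0.298,-0.02,0.464]], "rotation": [[0.048,0.082,-0.026],[0.095,0.164,-0.052],[0.143,0.246,-0.078],[0.19,0.328,-0.104],[0.239,0.41,-0.13],[0.286,0.492,-0.156],[0.334,0.574,-0.182],[0.358,0.614,-0.195],[0.358,0.614,-0.195]]}}

```text
clock: 7.08
tcp_pos: [0.3725, 0.2056, 0.3702]
orientation: [-0.867, 0.544, -1.044]
contact_force: [0.1, -0.6, -3.3]
grip_width: 0.0138
```

```bash
python3 - <<'E'
from go import *
import cv2
o=st()
e=[.001,.173,.0705]
p,Rt=place('thick',.06,e);cmd(p,Rt);print(p)
for n in("scene","top"):
    f=r.grab_frame(n); cv2.imwrite(f"pics/{n}4.png",f['pixels'][:,:,::-1])
E
```

```text
t 7.08 q [-0.07   0.034 -0.634  2.32   0.69   0.273 -2.45 ] p [0.3725 0.2056 0.3702] F [ 0.1 -0.6 -3.3] w 0.0138
[[ 0.422  0.513  0.747]
 [-0.907  0.232  0.352]
 [ 0.008 -0.826  0.563]]
xyz [-0.0107, 0.2642, -0.0846] rot [0.0081, 0.0078, 0.0005]
[0.3929 0.218  0.2904]
```

View pics/scene4.png

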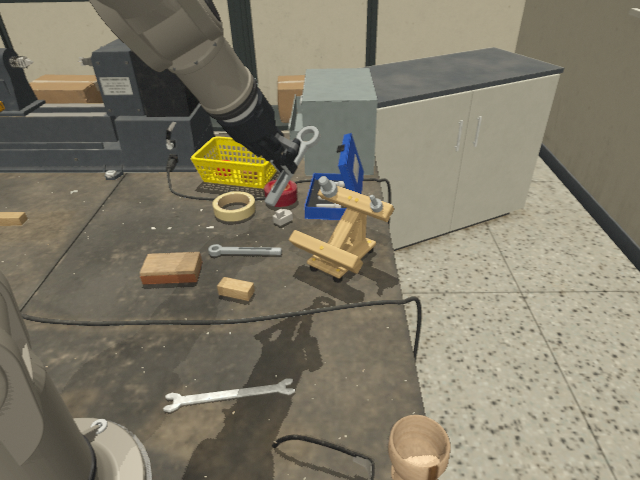

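View pics/top4.png

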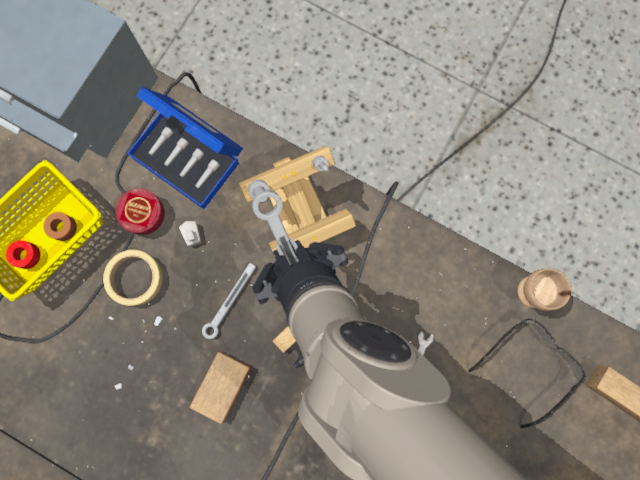

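Emit:
{"fn": "step_arm", "kwargs": {"xyz": [[-0.003,0.06,-0.02],[-0.006,0.12,-0.04],[-0.01,0.18,-0.06],[-0.011,0.23,-0.08],[-0.011,0.264,-0.085],[-0.011,0.264,-0.085]], "rotation": [[0.002,0.002,0],[0.004,0.004,0],[0.008,0.008,0],[0.008,0.008,0],[0.008,0.008,0],[0.008,0.008,0]]}}

```text
clock: 7.92
tcp_pos: [0.3996, 0.2208, 0.3107]
orientation: [-0.88, 0.559, -1.04]
contact_force: [-0.3, 0.3, -1.7]
grip_width: 0.0138
```

```bash
python3 - <<'E'
from go import *
import cv2
o=st()
e=[.001,.173,.0705]
p,Rt=place('thick',.06,e);cmd(p,Rt);print(p)
for n,(u,v_) in(("scene",(250,110)),("top",(200,120))):
    f=r.grab_frame(n); im=f['pixels'][v_:v_+150,u:u+150,::-1];cv2.imwrite(f"pics/{n}5.png",cv2.resize(im,None,fx=4,fy=4,interpolation=2))
E
```

```text
t 7.92 q [-0.61   0.169 -0.087  2.343  1.179  0.17  -2.955] p [0.3996 0.2208 0.3107] F [-0.3  0.3 -1.7] w 0.0138
[[ 0.42   0.498  0.758]
 [-0.907  0.228  0.353]
 [ 0.003 -0.837  0.548]]
xyz [-0.0011, 0.0431, -0.0572] rot [0.0197, 0.0053, -0.001]
[0.3929 0.218  0.2904]
```

View pics/scene5.png

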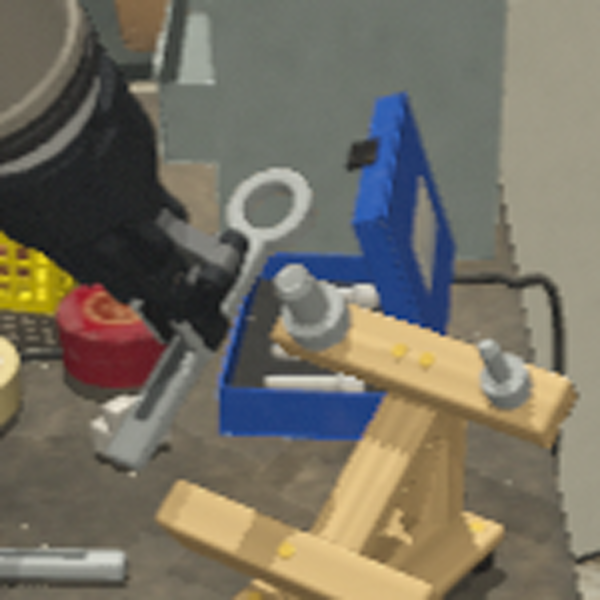

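View pics/top5.png

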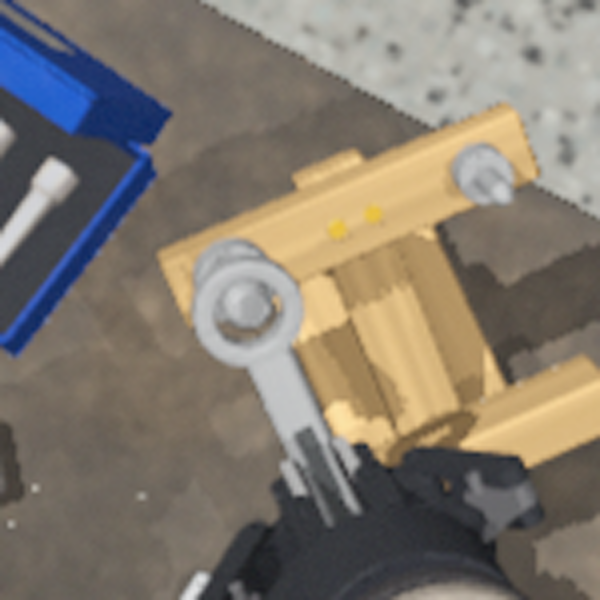

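```bash
cat > kin.py <<'E'
import numpy as np, itertools
from scipy.spatial.transform import Rotation as R
from scipy.optimize import least_squares
D=[([1.21788793,0.47780065,0.02230867,1.55646979,-0.01152481,1.10927495,-0.08312582],[0.16355985,-0.6545954,0.4037167],[-1.31403675,1.02806542,-1.0255663]),
([0.906,0.272,-0.332,1.976,0.11,0.911,0.234],[0.3728,-0.3441,0.363],[-1.559,0.223,-0.223]),
([0.646,0.295,-0.776,2.19,0.3,0.76,0.912],[0.4193,-0.0452,0.3031],[-1.347,-0.963,0.962]),
([0.393,0.476,-0.657,2.235,0.529,0.587,0.579],[0.4296,0.0077,0.2124],[-1.346,-0.961,0.963]),
([0.334,0.534,-0.59,2.248,0.613,0.517,0.501],[0.4305,0.0077,0.1803],[-1.35,-0.963,0.961]),
([0.577,0.267,-0.832,2.145,0.272,0.828,0.817],[0.4307,0.0079,0.3319],[-1.353,-0.965,0.959]),
([0.311,0.199,-0.643,2.089,0.152,0.902,-0.565],[0.44,0.0576,0.3666],[-1.569,0.119,-0.114]),
([-0.07,0.034,-0.634,2.32,0.69,0.273,-2.45],[0.3725,0.2056,0.3702],[-0.867,0.544,-1.044]),
([-0.61,0.169,-0.087,2.343,1.179,0.17,-2.955],[0.3996,0.2208,0.3107],[-0.88,0.559,-1.04])]
Q=np.array([d[0] for d in D]);Pm=np.array([d[1] for d in D]);Rm=R.from_rotvec([d[2] for d in D])
rot=lambda ax,a:R.from_euler(ax,a).as_matrix()
M=np.array([[1,0,0],[0,0,-1],[0,1,0]])  # flange z -> tool y (columns: tool x,y,z in flange)
def fk(q,par,sg,full=False):
    d1,d3,d5,d7,a3,a4,a6,o1,o3,o5,o7,a1=par
    A=rot('z',sg[0]*q[0]+o1);p=np.array([0,0,d1])+A@[a1,0,0]
    A=A@rot('y',q[1])@rot('z',sg[1]*q[2]+o3);p=p+A@[a3,0,d3];pe=p
    A=A@rot('y',q[3]);p=p+A@[a4,0,0]
    A=A@rot('z',sg[2]*q[4]+o5);p=p+A@[0,0,d5];pw=p
    A=A@rot('y',q[5]);p=p+A@[a6,0,0]
    A=A@rot('z',sg[3]*q[6]+o7);p=p+A@[0,0,d7]
    T=A@M
    return (p,T,pe,pw) if full else (p,T)
def resid(par,sg):
    e=[]
    for i in range(len(Q)):
        p,T=fk(Q[i],par,sg);e+=list((p-Pm[i])/.002)+list(R.from_matrix(T.T@Rm[i].as_matrix()).as_rotvec()/.005)
    return np.array(e)
if __name__=='__main__':
    best=[]
    for sg in itertools.product((1,-1),repeat=4):
      for o1 in(-.1,-2.5):
       for o5 in (0,):
        for o7 in(0,np.pi/2,np.pi,-np.pi/2):
          s=least_squares(resid,[.34,.4,.4,.12,0,0,0,o1,0,o5,o7,0],args=(sg,),max_nfev=60)
          best.append((s.cost,sg,s.x))
    best.sort(key=lambda b:b[0])
    for b in best[:4]:print(b[0],b[1],b[2].round(4).tolist())
    np.set_printoptions(suppress=True,precision=1)
    print(resid(best[0][2],best[0][1]).reshape(-1,6))
    import pickle;pickle.dump(best[0][1:],open('kin.pkl','wb'))
E
time python3 kin.py
```

```text
148.38337263711483 (-1, -1, -1, -1) [0.2777, 0.5821, 0.4892, 0.1715, -0.0185, 0.0119, 0.0179, -0.0944, 0.009, -0.0025, 3.0609, 0.0121]
148.38337263711654 (-1, -1, -1, -1) [0.2777, 0.5821, 0.4892, 0.1715, -0.0185, 0.0119, 0.0179, -0.0944, 0.009, -0.0025, -3.2223, 0.0121]
148.38337263719924 (-1, -1, -1, -1) [0.2777, 0.5821, 0.4892, 0.1715, -0.0185, 0.0119, 0.0179, -0.0944, 0.009, -0.0025, 3.0609, 0.0121]
148.3833726372544 (-1, -1, -1, -1) [0.2777, 0.5821, 0.4892, 0.1715, -0.0185, 0.0119, 0.0179, -0.0944, 0.009, -0.0025, 3.0609, 0.0121]
[[ 2.1 -0.8 -0.7 -0.4 -0.9 -0. ]
 [ 1.5  4.9 -0.2 -0.1 -0.6  0.2]
 [-0.6  0.3  1.2  0.6 -0.7  0.1]
 [ 0.9 -1.2  2.6  0.3 -0.6  0.5]
 [ 1.6 -1.1  2.8  0.2 -1.   0.7]
 [-0.2 -0.6  0.9  0.3 -0.6  0.1]
 [-1.8  3.1 -0.2  0.  -0.5  0.2]
 [ 2.4  1.  -4.7  0.5  2.5  9.6]
 [-1.1  1.2 -1.7  0.4  2.4  9.1]]
real	3m30.065s
user	3m23.475s
sys	0m0.245s
```

```bash
cat > kin2.py <<'E'
from kin import *
def fk2(q,x,full=False):
    d1,d3,d5,d7,a1,a3,a4,a6,b3,b5,b6,b1,o1,o2,o3,o4,o5,o6,o7=x
    A=rot('z',-q[0]+o1);p=np.array([0,0,d1])+A@[a1,b1,0]
    A=A@rot('y',q[1]+o2)@rot('z',-q[2]+o3);p=p+A@[a3,b3,d3];pe=p
    A=A@rot('y',q[3]+o4);p=p+A@[a4,0,0]
    A=A@rot('z',-q[4]+o5);p=p+A@[0,b5,d5];pw=p
    A=A@rot('y',q[5]+o6);p=p+A@[a6,b6,0]
    A=A@rot('z',-q[6]+o7);p=p+A@[0,0,d7]
    return (p,A@M,pe,pw) if full else (p,A@M)
def res2(x):
    e=[]
    for i in range(len(Q)):
        p,T=fk2(Q[i],x);e+=list((p-Pm[i])/.002)+list(R.from_matrix(T.T@Rm[i].as_matrix()).as_rotvec()/.004)
    return np.r_[e,np.array(x[4:12])/.03,np.array(x[13:18])/.1]
if __name__=='__main__':
    s=least_squares(res2,[.2777,.58,.49,.17,0,0,0,0,0,0,0,0,-.09,0,0,0,0,0,3.06])
    np.set_printoptions(suppress=True,precision=3,linewidth=150)
    print(s.cost,s.x);print(s.fun[:54].reshape(-1,6).round(1))
    np.save('kin2.npy',s.x)
E
python3 kin2.py
```

```text
1.2809976452231986 [ 0.287  0.543  0.474  0.153 -0.    -0.     0.001  0.001 -0.03  -0.001 -0.001 -0.03  -0.     0.    -0.     0.    -0.    -0.     3.141]
[[-0.1 -0.   0.   0.  -0.1  0.1]
 [-0.   0.  -0.1 -0.1  0.   0. ]
 [ 0.1  0.   0.1  0.2 -0.1 -0.1]
 [-0.  -0.1 -0.  -0.   0.1 -0.2]
 [-0.  -0.2  0.  -0.1 -0.4  0. ]
 [ 0.   0.1  0.  -0.   0.1  0.1]
 [-0.   0.2 -0.   0.   0.2 -0. ]
 [ 0.1 -0.1 -0.1  0.1  0.  -0. ]
 [-0.1  0.2  0.1  0.   0.2 -0. ]]
```

```bash
cat > ik.py <<'E'
from kin2 import *
X=np.load('kin2.npy')
lo=np.array([-2.96,-.34,-1.41,.24,-1.37,.17,-2.96]);hi=np.array([2.96,2.1,1.46,2.44,4.51,1.92,2.96])
def ik(p,Rt,q0,reg=0.0,qr=None):
    def f(q):
        pp,T=fk2(q,X);e=np.r_[(pp-p)/.001,R.from_matrix(T.T@Rt).as_rotvec()/.003]
        return np.r_[e,reg*(q-(q0 if qr is None else qr))]
    s=least_squares(f,np.clip(q0,lo+.01,hi-.01),bounds=(lo,hi),max_nfev=80)
    return s.x,np.abs(f(s.x)[:6]).max()
def search(p,Rt,n=40,seed=0):
    rg=np.random.default_rng(seed);out=[]
    for _ in range(n):
        q,e=ik(p,Rt,lo+(hi-lo)*rg.random(7))
        if e<.5: out.append((np.min(np.minimum(q-lo,hi-q)),q))
    out.sort(key=lambda t:-t[0]);return out
E
cat > t1.py <<'E'
from go import *
from ik import *
import sys
np.set_printoptions(suppress=True,precision=2,linewidth=150)
e=np.array([.001,.173,.0705])
for kind in('thick','thin'):
  for h in(.006,.06):
    p,Rt=place(kind,h,e)
    o=search(p,Rt,25);print(kind,h,len(o));[print(m.round(3),q) for m,q in o[:4]]
E
time python3 t1.py
```

```text
thick 0.006 9
0.122 [-0.14  0.4  -0.61  2.32  1.94  0.38  2.65]
0.105 [ 0.18  0.54 -1.01  2.3   1.82  0.58  2.85]
0.05 [-1.51  0.63  1.08  2.39  4.19  0.46  0.17]
0.044 [-0.63  0.34 -0.05  2.35  2.33  0.21  2.18]
thick 0.06 9
0.085 [-0.12  0.26 -0.64  2.36  1.67  0.3   2.87]
0.024 [ 0.13  0.32 -0.91  2.34  1.64  0.4   2.94]
0.009 [-1.69  0.52  1.28  2.43  4.43  0.4  -0.02]
0.005 [-0.62  0.2  -0.08  2.39  1.8   0.17  2.69]
thin 0.006 9
0.118 [ 0.27  0.45 -0.77  2.3   2.02  0.29  2.84]
0.09 [ 0.2   0.43 -0.69  2.3   2.09  0.26  2.75]
0.076 [-0.75  0.38  0.42  2.36  3.9   0.25  0.8 ]
0.064 [-1.15  0.55  0.96  2.38  4.23  0.51  0.39]
thin 0.06 13
0.02 [-1.42  0.71  1.42  2.42  4.47  0.79  0.14]
0.02 [-1.42  0.73  1.43  2.42  4.47  0.82  0.14]
0.006 [ 0.76  0.61 -1.4   2.32  1.63  0.58 -2.95]
0.002 [-0.88  0.23  0.56  2.4   4.29  0.17  0.44]
real	0m12.215s
user	0m11.942s
sys	0m0.193s
```

```bash
cat > t2.py <<'E'
from go import *
from ik import *
np.set_printoptions(suppress=True,precision=2,linewidth=150)
def placeA(kind,h,s,phi,depth=.168,flip=1):
    # grasp at s ahead of grip point; tool pitched phi about spanner y (body leaning to ring if phi>0); flip=1: tool x=+Y
    f,xp,Y,zp=rackpt(v[:3],kind);S=np.c_[xp,Y,zp]
    back=np.array([np.sin(phi),0,np.cos(phi)])  # -tool y in spanner frame
    ty=-back;tx=np.array([0,flip,0.]);tz=np.cross(tx,ty)
    eye=f+h*zp; g=eye+S@np.array([-.06+s,0,0])
    return g+S@back*depth, S@np.c_[tx,ty,tz]
if __name__=='__main__':
  for phi in(0,.17,.35):
   for s in(-.01,.02):
    for kind in('thick','thin'):
     for h in(.006,.06):
      p,Rt=placeA(kind,h,s,phi)
      o=search(p,Rt,14);print(phi,s,kind,h,len(o),end=' ');[print(m.round(3),q) for m,q in o[:2]]
E
time python3 t2.py
```

```text
0 -0.01 thick 0.006 3 0.149 [ 0.29  0.66 -1.17  2.29  1.82  0.7  -0.21]
0.131 [-0.07  0.44 -0.69  2.31  1.92  0.41 -0.46]
0 -0.01 thick 0.06 3 0.096 [ 0.42  0.55 -1.31  2.33  1.66  0.67 -0.11]
0.088 [-0.13  0.27 -0.62  2.35  1.7   0.3  -0.3 ]
0 -0.01 thin 0.006 4 0.157 [ 0.49  0.59 -1.05  2.28  1.87  0.46 -0.07]
0.156 [ 0.46  0.57 -1.01  2.28  1.89  0.43 -0.1 ]
0 -0.01 thin 0.06 4 0.118 [ 0.53  0.4  -1.04  2.32  1.68  0.31  0.05]
0.11 [ 0.49  0.37 -0.99  2.32  1.69  0.28  0.03]
0 0.02 thick 0.006 3 0.209 [ 0.28  0.63 -1.16  2.23  1.73  0.67 -0.12]
0.189 [-0.12  0.41 -0.63  2.25  1.78  0.36 -0.31]
0 0.02 thick 0.06 2 0.123 [-0.12  0.27 -0.62  2.29  1.49  0.29 -0.07]
0.07 [ 0.44  0.57 -1.34  2.26  1.58  0.69 -0.  ]
0 0.02 thin 0.006 4 0.217 [ 0.47  0.58 -1.05  2.22  1.73  0.45  0.06]
0.13 [ 0.29  0.47 -0.81  2.23  1.8   0.3  -0.07]
0 0.02 thin 0.06 3 0.161 [ 0.54  0.41 -1.07  2.26  1.48  0.33  0.25]
0.1 [ 0.45  0.36 -0.96  2.26  1.47  0.27  0.24]
0.17 -0.01 thick 0.006 3 0.262 [ 0.25  0.61 -1.11  2.18  1.38  0.64  0.18]
0.175 [-0.15  0.41 -0.58  2.2   1.15  0.34  0.3 ]
0.17 -0.01 thick
[... 1174 characters left out ...]
[ 0.07  0.45 -0.58  2.06  0.53  0.49  1.12]
0.35 -0.01 thin 0.06 4 0.356 [ 0.46  0.48 -1.05  2.08  0.73  0.67  0.96]
0.327 [-0.16  0.29 -0.28  2.11  0.16  0.5   1.45]
0.35 0.02 thick 0.006 3 0.395 [ 0.17  0.6  -1.01  1.98  0.91  0.75  0.63]
0.339 [-0.35  0.41 -0.33  2.01  0.38  0.51  1.06]
0.35 0.02 thick 0.06 3 0.384 [-0.47  0.29 -0.18  2.06  0.2   0.56  1.2 ]
0.294 [ 0.27  0.51 -1.12  2.02  0.81  0.78  0.7 ]
0.35 0.02 thin 0.006 4 0.34 [-0.06  0.43 -0.42  2.    0.36  0.51  1.28]
0.309 [ 0.43  0.66 -1.1   1.97  0.93  0.77  0.83]
0.35 0.02 thin 0.06 4 0.371 [ 0.44  0.48 -1.04  2.01  0.69  0.71  1.01]
0.369 [-0.4   0.29 -0.    2.06 -0.01  0.54  1.61]
real	0m29.038s
user	0m28.869s
sys	0m0.229s
```

```bash
cat > sim.py <<'E'
from ik import *
def jac(q):
    J=np.zeros((6,7));p0,T0=fk2(q,X)
    for i in range(7):
        d=q.copy();d[i]+=1e-5;p,T=fk2(d,X);J[:3,i]=(p-p0)/1e-5;J[3:,i]=R.from_matrix(T@T0.T).as_rotvec()/1e-5
    return J,p0,T0
def follow(q,p1,R1,n=60,k=0.0,qn=None,verbose=False):
    q=np.array(q,float);p0,T0=fk2(q,X);w=R.from_matrix(T0.T@R1).as_rotvec();mm=9
    for i in range(1,n+1):
        s=i/n;pd=p0+s*(p1-p0);Rd=T0@R.from_rotvec(s*w).as_matrix()
        for _ in range(2):
            J,p,T=jac(q);e=np.r_[pd-p,R.from_matrix(Rd@T.T).as_rotvec()]
            Ji=J.T@np.linalg.inv(J@J.T+1e-6*np.eye(6));dq=Ji@e
            if k: dq+=k*(np.eye(7)-Ji@J)@((lo+hi)/2-q if qn is None else qn-q)
            q=q+dq
        m=np.min(np.minimum(q-lo,hi-q));mm=min(mm,m)
    return q,mm
if __name__=='__main__':
    np.set_printoptions(suppress=True,precision=3,linewidth=150)
    for k in(0,.01):
      for a,b in((0,1),(1,2),(2,3),(4,5),(5,6),(6,7)):
        q,m=follow(Q[a],Pm[b],Rm[b].as_matrix(),k=k);print(k,a,b,q,Q[b],m.round(2))
E
python3 sim.py
```

```text
0 0 1 [ 0.907  0.272 -0.333  1.976  0.111  0.911  0.233] [ 0.906  0.272 -0.332  1.976  0.11   0.911  0.234] 0.46
0 1 2 [ 0.63   0.291 -0.757  2.191  0.29   0.757  0.922] [ 0.646  0.295 -0.776  2.19   0.3    0.76   0.912] 0.25
0 2 3 [ 0.387  0.474 -0.649  2.235  0.522  0.584  0.585] [ 0.393  0.476 -0.657  2.235  0.529  0.587  0.579] 0.2
0 4 5 [ 0.567  0.264 -0.82   2.146  0.267  0.826  0.822] [ 0.577  0.267 -0.832  2.145  0.272  0.828  0.817] 0.19
0 5 6 [ 0.307  0.198 -0.638  2.089  0.15   0.902 -0.563] [ 0.311  0.199 -0.643  2.089  0.152  0.902 -0.565] 0.3
0 6 7 [-0.088  0.032 -0.617  2.321  0.686  0.273 -2.447] [-0.07   0.034 -0.634  2.32   0.69   0.273 -2.45 ] 0.1
0.01 0 1 [ 0.79   0.261 -0.195  1.983  0.063  0.904  0.278] [ 0.906  0.272 -0.332  1.976  0.11   0.911  0.234] 0.46
0.01 1 2 [ 0.51   0.263 -0.618  2.197  0.224  0.741  0.983] [ 0.646  0.295 -0.776  2.19   0.3    0.76   0.912] 0.24
0.01 2 3 [ 0.454  0.497 -0.732  2.232  0.587  0.611  0.526] [ 0.393  0.476 -0.657  2.235  0.529  0.587  0.579] 0.21
0.01 4 5 [ 0.64   0.287 -0.907  2.142  0.309  0.839  0.783] [ 0.577  0.267 -0.832  2.145  0.272  0.828  0.817] 0.19
0.01 5 6 [ 0.167  0.178 -0.481  2.097  0.105  0.893 -0.522] [ 0.311  0.199 -0.643  2.089  0.152  0.902 -0.565] 0.3
0.01 6 7 [-0.248  0.021 -0.458  2.329  0.666  0.269 -2.435] [-0.07   0.034 -0.634  2.32   0.69   0.273 -2.45 ] 0.1
```

```bash
cat > plan.py <<'E'
from t2 import *
from sim import *
np.set_printoptions(suppress=True,precision=3,linewidth=150)
e=np.array([.001,.173,.0705])
def bench(g,psi,hz,phi=0,flip=1,s=0,depth=.168):
    # g: grip point at mid thickness xy; returns TCP pose to hold with the given grasp, underside at hz
    S=np.c_[[np.cos(psi),np.sin(psi),0],[-np.sin(psi),np.cos(psi),0],[0,0,1]]
    back=np.array([np.sin(phi),0,np.cos(phi)]);tx=np.array([0,flip,0.]);tz=np.cross(tx,-back)
    gp=np.array([g[0],g[1],hz+.006])+S@np.array([s,0,0])
    return gp+S@back*depth,S@np.c_[tx,-back,tz]
def run(q,wps):
    mm=9;log=[]
    for p,Rt in wps:
        q,m=follow(q,p,Rt,n=30);mm=min(mm,m);log.append((q.copy(),m))
    return q,mm,log
if __name__=='__main__':
    q0=r.get_obs()['joints'];p0,R0=fk2(q0,X)
    for psi in np.radians([0,24,50,75,100,130]):
      g=(.45,.03)
      put=bench(g,psi,.001,0,-1,-.0105);hov=(put[0]+[0,0,.12],put[1])
      mid=(np.array([.43,.06,.367]),tool(np.radians(-10)))
      q1,m1,l1=run(q0,[(p0+np.array([-.02,-.01,.05]),R0),mid,hov,put,hov])
      for dirn in(1,-1):
       for phi in(.2,.3):
        pk=bench(g,psi,.001,phi,1,0.0,.17);ph=(pk[0]+[0,0,.08],pk[1])
        half=(hov[0],R.from_rotvec([0,0,dirn*np.pi/2]).as_matrix()@hov[1])
        q2,m2,l2=run(q1,[half,ph,pk,ph])
        pl=[placeA('thick',h,0,phi,.17) for h in(.12,.06,.006)]
        q3,m3,l3=run(q2,pl)
        print(np.degrees(psi).round(),dirn,phi,'put %.2f pick %.2f place %.2f'%(m1,m2,m3),q3)
E
python3 plan.py
```

```text
0.0 1 0.2 put 0.00 pick 0.24 place 0.19 [-0.193  0.398 -0.526  2.159  0.926  0.356  0.517]
0.0 1 0.3 put 0.00 pick 0.24 place 0.31 [-0.111  0.439 -0.623  2.08   0.726  0.491  0.734]
0.0 -1 0.2 put 0.00 pick -1.53 place -2.04 [-0.949  0.369  0.373  2.203 -0.273  0.196 -4.655]
0.0 -1 0.3 put 0.00 pick -1.52 place -1.91 [-0.985  0.398  0.44   2.133 -0.331  0.354 -4.593]
24.0 1 0.2 put 0.00 pick 0.25 place 0.18 [-0.218  0.393 -0.496  2.16   0.904  0.346  0.534]
24.0 1 0.3 put 0.00 pick 0.25 place 0.31 [-0.136  0.432 -0.592  2.082  0.702  0.481  0.754]
24.0 -1 0.2 put 0.00 pick -1.24 place -2.03 [-0.962  0.371  0.388  2.203 -0.305  0.197 -4.625]
24.0 -1 0.3 put 0.00 pick -1.26 place -1.90 [-1.007  0.402  0.468  2.134 -0.366  0.357 -4.56 ]
50.0 1 0.2 put 0.00 pick 0.26 place 0.17 [-0.241  0.388 -0.468  2.162  0.883  0.337  0.551]
50.0 1 0.3 put 0.00 pick 0.26 place 0.30 [-0.16   0.426 -0.562  2.083  0.678  0.471  0.773]
50.0 -1 0.2 put 0.00 pick -0.93 place -2.01 [-0.977  0.373  0.407  2.204 -0.343  0.198 -4.589]
50.0 -1 0.3 put 0.00 pick -0.99 place -1.87 [-1.032  0.408  0.501  2.135 -0.4
[... 446 characters left out ...]
82 -0.429  2.164  0.853  0.324  0.576]
100.0 1 0.3 put 0.00 pick 0.23 place 0.27 [-0.191  0.419 -0.524  2.085  0.648  0.46   0.799]
100.0 -1 0.2 put 0.00 pick -0.29 place -1.97 [-1.008  0.379  0.445  2.206 -0.421  0.202 -4.513]
100.0 -1 0.3 put 0.00 pick -0.43 place -1.81 [-1.09   0.423  0.576  2.138 -0.501  0.372 -4.433]
130.0 1 0.2 put 0.00 pick 0.16 place 0.15 [-0.29   0.38  -0.411  2.165  0.839  0.319  0.588]
130.0 1 0.3 put 0.00 pick 0.13 place 0.17 [-0.198  0.417 -0.515  2.085  0.64   0.457  0.805]
130.0 -1 0.2 put 0.00 pick 0.08 place -1.93 [-1.028  0.383  0.471  2.207 -0.472  0.206 -4.464]
130.0 -1 0.3 put 0.00 pick -0.01 place -1.71 [-1.151  0.442  0.657  2.142 -0.603  0.389 -4.337]
```

```bash
cat > a.py <<'E'
from plan import *
q0=r.get_obs()['joints'];p0,R0=fk2(q0,X)
psi=np.radians(60);g=(.45,.03)
put=bench(g,psi,.001,0,-1,-.0105,.174);hov=(put[0]+[0,0,.12],put[1])
up=(p0+np.array([-.027,-.015,.06]),R0)
mid=(np.array([.43,.06,.367]),tool(np.radians(-10)))
for w in ([up],[mid],[up,mid,hov,put]):
    q,m,l=run(q0,w);print(m);[print(a,b) for a,b in l]
print(put[0]);o=st();cmd(up[0],R0);cmd(*mid);cmd(*hov)
E
python3 a.py
```

```text
0.003632641618709659
[-0.464  0.008 -0.239  2.333  0.576  0.281 -2.355] 0.003632641618709659
-0.000605400126974992
[ 0.419  0.2   -0.769  2.103  0.177  0.902 -0.625] -0.000605400126974992
0.003632641618709659
[-0.464  0.008 -0.239  2.333  0.576  0.281 -2.355] 0.003632641618709659
[-0.19   0.131 -0.1    2.137  0.017  0.874 -0.474] 0.11121658698001857
[-0.169  0.248 -0.021  2.18   0.008  0.713 -0.718] 0.2595241872722487
[-0.171  0.482 -0.019  2.243  0.022  0.417 -0.731] 0.19690827628538132
[0.445 0.021 0.181]
t 8.03 q [-0.607  0.167 -0.088  2.343  1.18   0.17  -2.956] p [0.4   0.22  0.311] F [-0.   0.3 -1.9] w 0.014
[[ 0.418  0.499  0.759]
 [-0.908  0.228  0.351]
 [ 0.003 -0.836  0.549]]
xyz [0.0082, -0.2238, 0.0249] rot [-0.0001, 0.0001, -0.0001]
xyz [0.5274, -0.226, -0.0081] rot [-0.3396, -0.5957, 0.1797]
xyz [0.6658, -0.0473, -0.1373] rot [-0.3575, -0.3801, 0.1154]
```

Emit:
{"fn": "step_arm", "kwargs": {"xyz": [[0.003,-0.1,0.01],[0.008,-0.2,0.025],[0.008,-0.224,0.025],[0.08,-0.224,0.02],[0.15,-0.224,0.015],[0.22,-0.224,0.01],[0.3,-0.224,0.005],[0.37,-0.224,0],[0.45,-0.224,-0.005],[0.527,-0.226,-0.008],[0.527,-0.226,-0.008]], "rotation": [[0,0,0],[0,0,0],[0,0,0],[-0.048,-0.085,0.026],[-0.097,-0.17,0.051],[-0.145,-0.255,0.077],[-0.194,-0.34,0.103],[-0.242,-0.425,0.128],[-0.29,-0.51,0.154],[-0.34,-0.596,0.18],[-0.34,-0.596,0.18]]}}

```text
clock: 9.4
tcp_pos: [0.4303, 0.0573, 0.3674]
orientation: [-1.556, 0.149, -0.158]
contact_force: [-0.2, 1.0, -2.9]
grip_width: 0.0137
```

```bash
cat > b.py <<'E'
from plan import *
o=st();q0=o['joints']
psi=np.radians(60);g=(.45,.03)
put=bench(g,psi,.001,0,-1,-.0105,.174);hov=(put[0]+[0,0,.05],put[1])
q,m,l=run(q0,[hov,put]);[print(a,b) for a,b in l]
cmd(*hov);cmd(*put)
E
python3 b.py
```

```text
t 9.4 q [-0.178  0.128 -0.103  2.14   0.009  0.866 -0.483] p [0.43  0.057 0.367] F [-0.2  1.  -2.9] w 0.0137
[[ 0.981  0.007  0.195]
 [-0.195  0.009  0.981]
 [ 0.005 -1.     0.01 ]]
[-0.172  0.378 -0.018  2.225  0.012  0.539 -0.723] 0.2146783863781403
[-0.173  0.482 -0.017  2.243  0.018  0.417 -0.728] 0.19675990276631605
xyz [0.0686, 0.4539, -0.1141] rot [-0.0067, 0.2085, 0.0021]
xyz [0.0678, 0.6206, -0.1158] rot [-0.0067, 0.2085, 0.0021]
```

Emit:
{"fn": "step_arm", "kwargs": {"xyz": [[0.02,0.13,-0.03],[0.05,0.27,-0.08],[0.068,0.4,-0.115],[0.068,0.5,-0.116],[0.068,0.57,-0.116],[0.068,0.605,-0.116],[0.068,0.62,-0.116],[0.068,0.62,-0.116],[0.068,0.62,-0.116]], "rotation": [[-0.003,0.08,0],[-0.006,0.17,0.002],[-0.007,0.208,0.002],[-0.007,0.208,0.002],[-0.007,0.208,0.002],[-0.007,0.208,0.002],[-0.007,0.208,0.002],[-0.007,0.208,0.002],[-0.007,0.208,0.002]]}}

```text
clock: 10.52
tcp_pos: [0.4446, 0.0198, 0.1849]
orientation: [-1.531, 0.411, -0.412]
contact_force: [-14.7, -4.5, 55.5]
grip_width: 0.0135
```

```bash
python3 b.py
```

```text
t 10.53 q [-0.165  0.473 -0.024  2.245  0.026  0.424 -0.735] p [0.445 0.02  0.185] F [-14.7  -4.5  55.5] w 0.0135
[[ 0.865  0.     0.501]
 [-0.501  0.     0.865]
 [ 0.    -1.     0.   ]]
[-0.164  0.378 -0.027  2.225  0.019  0.539 -0.729] 0.19589657678616756
[-0.167  0.482 -0.024  2.243  0.027  0.418 -0.737] 0.19715365068474977
xyz [-0.0014, -0.1537, 0.0036] rot [-0.0001, -0.0009, 0.0001]
xyz [-0.0014, 0.0129, 0.0035] rot [-0.0001, -0.0009, 0.0001]
```

Emit:
{"fn": "step_arm", "kwargs": {"xyz": [[0,-0.008,0],[0,-0.012,0]], "rotation": [[0,0,0],[0,0,0]]}}

```text
clock: 10.78
tcp_pos: [0.4445, 0.0192, 0.1894]
orientation: [-1.53, 0.411, -0.413]
contact_force: [-2.4, -1.7, 0.9]
grip_width: 0.0138
```

Emit:
{"fn": "step_arm", "kwargs": {"xyz": [[0,0,0],[0,0,0],[0,0,0],[0,-0.1,0],[0,-0.25,0],[0,-0.35,0],[0,-0.35,0]], "rotation": [[0,0,0],[0,0,0],[0,0,0],[0,0,0],[0,0,0],[0,0,0],[0,0,0]], "grip": 0.2}}

```text
clock: 11.65
tcp_pos: [0.4454, 0.0193, 0.2964]
orientation: [-1.528, 0.408, -0.416]
contact_force: [-0.0, 1.2, 0.2]
grip_width: 0.0678
```

```bash
cat > c.py <<'E'
from plan import *
o=st();q0=o['joints'];A=R.from_rotvec(o['orientation']).as_matrix()
p1=np.array([.40,.03,.36])
half=(p1,R.from_rotvec([0,0,np.radians(88)]).as_matrix()@A)
q,m,l=run(q0,[half]);print(q,m);cmd(*half)
import cv2
for n,(u,v_) in(("scene",(250,300)),("top",(340,210))):
    f=r.grab_frame(n); im=f['pixels'][v_:v_+130,u:u+160,::-1];cv2.imwrite(f"pics/{n}6.png",cv2.resize(im,None,fx=4,fy=4,interpolation=2))
E
python3 c.py
```

```text
t 11.65 q [-0.16   0.255 -0.027  2.186  0.01   0.695 -0.719] p [0.445 0.019 0.296] F [-0.   1.2  0.2] w 0.0678
[[ 0.865  0.006  0.502]
 [-0.502  0.002  0.865]
 [ 0.004 -1.     0.005]]
[ 0.014  0.094 -0.254  2.202  0.023  0.85   0.756] 0.23844384177330324
xyz [-0.1478, -0.213, -0.0442] rot [0.0041, -0.9778, 0.0044]
```

View pics/scene6.png

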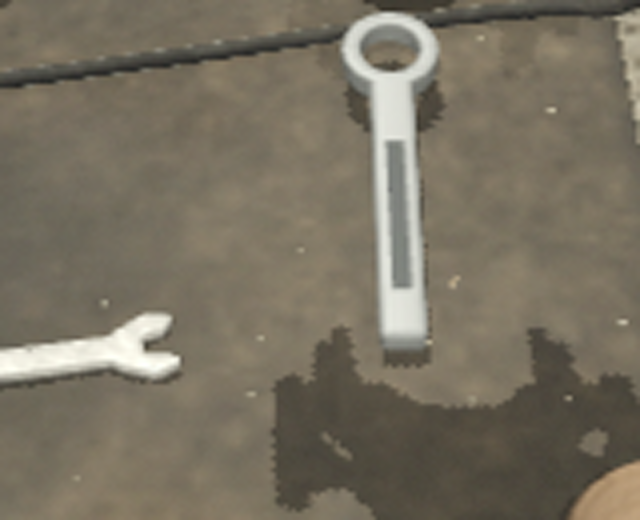

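View pics/top6.png

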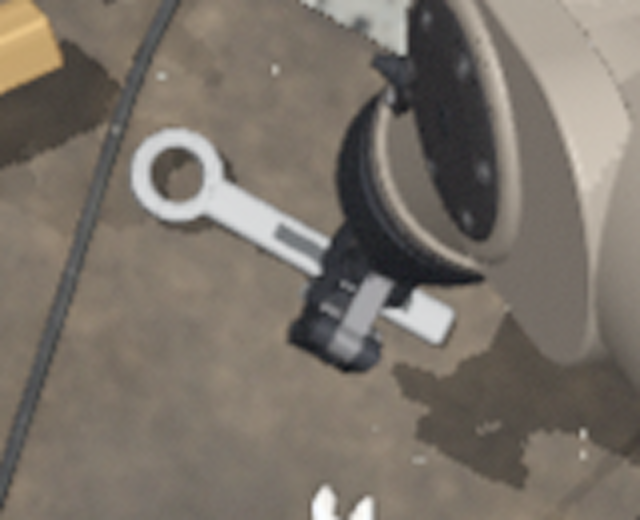

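```bash
python3 - <<'E'
from go import *
a,e=tri((383.6,253.4),(347.4,311.4));b,e2=tri((451.1,292.4),(350.1,382.6))
d=a-b;print(a,e,b,e2,np.linalg.norm(d),np.degrees(np.arctan2(d[1],d[0])))
E
```

```text
[0.4802 0.0817 0.0225] 1.0356544827273386 [ 0.4102 -0.0382  0.0124] 0.9679240536078598 0.1392120860552388 59.71376962601428
```

```bash
cat > d.py <<'E'
from plan import *
def spframe(psi,pit):
    xs=np.array([np.cos(psi)*np.cos(pit),np.sin(psi)*np.cos(pit),np.sin(pit)]);ys=np.array([-np.sin(psi),np.cos(psi),0])
    return np.c_[xs,ys,np.cross(xs,ys)]
S=spframe(np.radians(59.7),.073);phi=.26
back=np.array([np.sin(phi),0,np.cos(phi)]);tx=np.array([0,1,0.]);tz=np.cross(tx,-back)
RT=S@np.c_[tx,-back,tz]
gp=np.array([.4506,.0308,.012])
pick=(gp+S@back*.167,RT);hov=(gp+S@back*.24,RT)
if __name__=='__main__':
    o=st();q0=o['joints'];A=R.from_rotvec(o['orientation']).as_matrix()
    half=(np.array([.42,.04,.33]),R.from_rotvec([0,0,np.radians(85)]).as_matrix()@A)
    pl=[placeA('thick',h,0,phi,.167) for h in(.12,.06,.006)]
    q,m,l=run(q0,[half,hov,pick,hov]+pl);[print(a,b) for a,b in l];cmd(*half);print(pick[0],hov[0])
    print('--from here');cmd(*hov);cmd(*pick)
E
python3 d.py
```

```text
t 11.75 q [-0.16   0.258 -0.027  2.189  0.01   0.694 -0.719] p [0.444 0.019 0.294] F [ 0.1 -0.3 -1.1] w 0.0681
[[ 0.865  0.001  0.502]
 [-0.502  0.001  0.865]
 [ 0.001 -1.     0.002]]
[ 0.023  0.178 -0.29   2.189  0.07   0.784  0.645] 0.25031751400171753
[ 0.099  0.461 -0.506  2.08   0.447  0.856  1.905] 0.2547878793109808
[ 0.059  0.575 -0.437  2.129  0.561  0.711  1.811] 0.31108141610050977
[ 0.1    0.461 -0.506  2.08   0.447  0.856  1.905] 0.31235368458732715
[-0.162  0.151 -0.537  2.174  0.334  0.52   1.051] 0.2662101764685234
[-0.244  0.281 -0.458  2.153  0.5    0.437  0.908] 0.26665873526814465
[-0.323  0.391 -0.367  2.122  0.619  0.367  0.807] 0.19738209277236593
xyz [-0.1048, -0.1195, 0.0194] rot [0.0005, -0.9444, 0.0014]
[0.466 0.058 0.176] [0.473 0.069 0.248]
--from here
xyz [-0.0008, 0.1548, 0.1924] rot [0.0008, -1.989, 0.188]
xyz [-0.0011, 0.3938, 0.1468] rot [0.0008, -1.989, 0.188]
```

Emit:
{"fn": "step_arm", "kwargs": {"xyz": [[-0.02,-0.04,0],[-0.04,-0.06,0.01],[-0.06,-0.09,0.01],[-0.08,-0.12,0.02],[-0.1,-0.12,0.02],[-0.105,-0.12,0.02],[-0.105,-0.12,0.02],[-0.105,-0.12,0.02]], "rotation": [[0,-0.12,0],[0,-0.24,0],[0,-0.36,0],[0,-0.47,0],[0,-0.59,0],[0,-0.71,0],[0,-0.83,0],[0,-0.94,0]]}}

```text
clock: 12.75
tcp_pos: [0.4196, 0.0402, 0.3287]
orientation: [-1.437, -0.745, 0.747]
contact_force: [-0.1, 0.5, -0.6]
grip_width: 0.068
```

```bash
python3 d.py|tail -2
```

```text
xyz [0.1823, 0.2693, -0.0905] rot [0.0894, -1.0504, 0.0994]
xyz [0.1372, 0.5084, -0.0948] rot [0.0894, -1.0504, 0.0994]
```

Emit:
{"fn": "step_arm", "kwargs": {"xyz": [[0.02,0.02,-0.01],[0.04,0.04,-0.02],[0.07,0.07,-0.03],[0.09,0.1,-0.05],[0.12,0.13,-0.06],[0.14,0.17,-0.07],[0.16,0.2,-0.08],[0.17,0.23,-0.09],[0.18,0.26,-0.09]], "rotation": [[0.01,-0.117,0.01],[0.02,-0.233,0.022],[0.03,-0.35,0.033],[0.04,-0.467,0.044],[0.05,-0.583,0.055],[0.06,-0.7,0.066],[0.07,-0.817,0.077],[0.08,-0.93,0.088],[0.085,-1.0,0.095]]}}

```text
clock: 13.88
tcp_pos: [0.4723, 0.0688, 0.2486]
orientation: [-0.528, -1.682, 2.023]
contact_force: [0.6, -0.4, -0.2]
grip_width: 0.0687
```

```bash
python3 d.py|tail -2
```

```text
xyz [-0.0014, 0.0022, -0.0034] rot [0.0031, -0.0472, 0.006]
xyz [-0.0037, 0.2455, -0.0023] rot [0.0031, -0.0472, 0.006]
```

Emit:
{"fn": "step_arm", "kwargs": {"xyz": [[-0.002,0.06,-0.003],[-0.004,0.15,-0.002],[-0.004,0.22,-0.002],[-0.004,0.245,-0.002],[-0.004,0.245,-0.002]], "rotation": [[0.003,-0.047,0.006],[0.003,-0.047,0.006],[0.003,-0.047,0.006],[0.003,-0.047,0.006],[0.003,-0.047,0.006]]}}

```text
clock: 14.5
tcp_pos: [0.4659, 0.0576, 0.1755]
orientation: [-0.464, -1.719, 2.076]
contact_force: [0.7, 0.6, 0.1]
grip_width: 0.0683
```

```bash
cat > pic.py <<'E'
import sys,cv2
from bench import r
# name suffix, then scene u v, top u v, w h
s=sys.argv[1];a=list(map(int,sys.argv[2:]))
k=4
for n,(u,v) in(("scene",a[:2]),("top",a[2:4])):
    f=r.grab_frame(n);im=f['pixels'][v:v+a[5],u:u+a[4],::-1];cv2.imwrite(f"pics/{n}{s}.png",cv2.resize(im,None,fx=k,fy=k,interpolation=2))
E
python3 d.py|sed -n '1,4p;/--/,$p'; python3 pic.py 7 270 290 350 220 150 130
```

```text
t 14.5 q [ 0.041  0.572 -0.414  2.13   0.543  0.704  1.827] p [0.466 0.058 0.175] F [0.7 0.6 0.1] w 0.0683
[[-0.863 -0.096 -0.495]
 [ 0.505 -0.16  -0.848]
 [ 0.002 -0.982  0.187]]
--from here
xyz [-0.0006, -0.2455, -0.0001] rot [-0.0006, 0.0002, 0.0011]
xyz [-0.001, -0.0022, -0.0003] rot [-0.0006, 0.0002, 0.0011]
```

View pics/scene7.png

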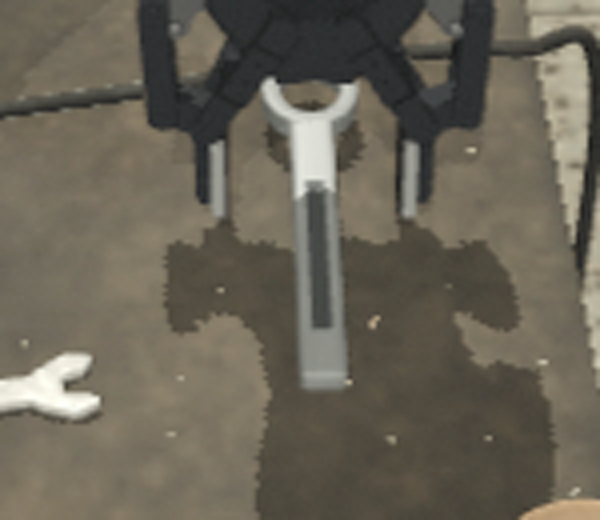

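Emit:
{"fn": "step_arm", "kwargs": {"xyz": [[0,0,0],[0,0,0],[0,0,0],[0,0,0],[0,0,0],[0,0,0],[0,0,0]], "rotation": [[0,0,0],[0,0,0],[0,0,0],[0,0,0],[0,0,0],[0,0,0],[0,0,0]], "grip": 1, "force": 120}}

```text
clock: 15.48
tcp_pos: [0.4667, 0.0579, 0.1772]
orientation: [-0.467, -1.721, 2.077]
contact_force: [-1.1, 0.9, 5.5]
grip_width: 0.0147
```

Emit:
{"fn": "step_arm", "kwargs": {"xyz": [[0,-0.05,0.01],[0,-0.15,0.03],[0,-0.25,0.05],[0,-0.35,0.07],[0,-0.45,0.09],[0,-0.5,0.1],[0,-0.5,0.1]], "rotation": [[0,0,0],[0,0,0],[0,0,0],[0,0,0],[0,0,0],[0,0,0],[0,0,0]]}}

```text
clock: 16.35
tcp_pos: [0.4658, 0.0565, 0.331]
orientation: [-0.469, -1.722, 2.076]
contact_force: [-0.7, 0.4, -2.5]
grip_width: 0.0145
```

```bash
python3 -c "
from go import *
st()"; python3 pic.py 8 290 190 340 200 150 130
```

```text
t 16.35 q [ 0.154  0.311 -0.528  2.043  0.326  0.998  2.048] p [0.4658 0.0565 0.331 ] F [-0.7  0.4 -2.5] w 0.0145
[[-0.863 -0.091 -0.496]
 [ 0.504 -0.16  -0.848]
 [-0.003 -0.983  0.184]]
```

View pics/scene8.png

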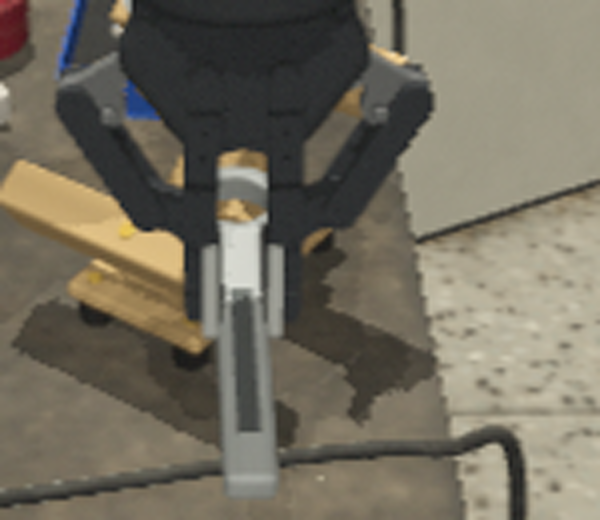

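View pics/top8.png

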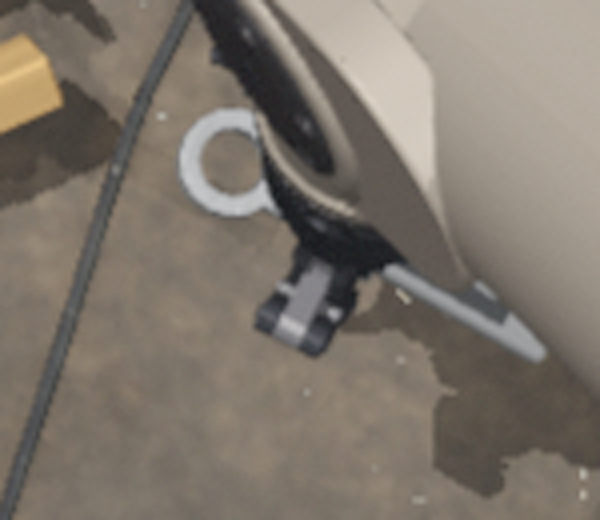

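```bash
cat > e.py <<'E'
from d import *
Rc=R.from_rotvec([-0.467,-1.721,2.077]).as_matrix()
e_t=Rc.T@(gp+.06*S[:,0]-np.array([.4667,.0579,.1772]));RS=Rc.T@S
def plc(kind,h,e_t,RS,dx=0,dy=0):
    f,xp,Y,zp=rackpt(v[:3],kind);Rt=np.c_[xp,Y,zp]@RS.T
    return f+h*zp+dx*xp+dy*Y-Rt@e_t,Rt
if __name__=='__main__':
    print(e_t,RS);o=st()
    W=[plc('thick',h,e_t,RS) for h in(.12,.06,.006)]
    mid=(np.array([.42,.15,.38]),None)
    q,m,l=run(o['joints'],W);[print(a,b) for a,b in l];print(W[0][0],W[1][0]);cmd(*W[0])
E
python3 e.py
```

```text
[ 0.     0.153 -0.058] [[-0.     1.    -0.001]
 [-0.257 -0.001 -0.966]
 [-0.966 -0.     0.257]]
t 16.45 q [ 0.154  0.314 -0.527  2.045  0.327  0.998  2.048] p [0.465 0.056 0.329] F [ 0.2  0.2 -2.1] w 0.0146
[[-0.863 -0.094 -0.496]
 [ 0.504 -0.161 -0.848]
 [-0.    -0.983  0.186]]
[-0.158  0.149 -0.541  2.173  0.335  0.523  1.052] 0.2672079765193489
[-0.239  0.279 -0.463  2.153  0.501  0.44   0.908] 0.2676470564951825
[-0.318  0.389 -0.372  2.122  0.622  0.371  0.805] 0.20091218802511254
[0.408 0.223 0.362] [0.439 0.238 0.313]
xyz [0.4464, -0.1781, -0.3574] rot [-0.3314, 0.3959, 0.0333]
```

Emit:
{"fn": "step_arm", "kwargs": {"xyz": [[0.06,-0.05,-0.05],[0.13,-0.1,-0.1],[0.2,-0.13,-0.16],[0.27,-0.16,-0.22],[0.34,-0.178,-0.28],[0.4,-0.178,-0.33],[0.446,-0.178,-0.357],[0.446,-0.178,-0.357]], "rotation": [[-0.05,0.06,0.005],[-0.1,0.12,0.01],[-0.15,0.18,0.015],[-0.2,0.24,0.02],[-0.25,0.3,0.025],[-0.3,0.36,0.03],[-0.331,0.396,0.033],[-0.331,0.396,0.033]]}}

```text
clock: 17.45
tcp_pos: [0.4066, 0.2238, 0.3605]
orientation: [-1.169, -1.819, 1.278]
contact_force: [0.7, 0.3, -3.0]
grip_width: 0.0146
```

```bash
python3 e.py|sed -n '/^t/,$p'; python3 pic.py 9 230 80 200 130 150 130
```

```text
t 17.45 q [-0.151  0.151 -0.551  2.175  0.337  0.524  1.051] p [0.407 0.224 0.36 ] F [ 0.7  0.3 -3. ] w 0.0146
[[-0.416  0.31  -0.855]
 [ 0.909  0.14  -0.392]
 [-0.001 -0.94  -0.34 ]]
[-0.15   0.15  -0.55   2.172  0.338  0.523  1.049] 0.2652431237329713
[-0.233  0.28  -0.47   2.152  0.506  0.441  0.904] 0.2680583145863702
[-0.313  0.39  -0.378  2.121  0.628  0.373  0.8  ] 0.20264816297369612
[0.408 0.223 0.362] [0.439 0.238 0.313]
xyz [-0.003, -0.0032, -0.0046] rot [-0.0027, 0.0022, 0.0007]
```

View pics/scene9.png

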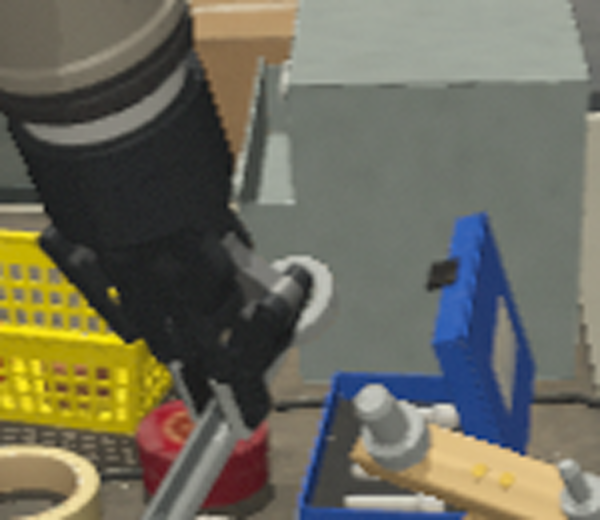

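View pics/top9.png

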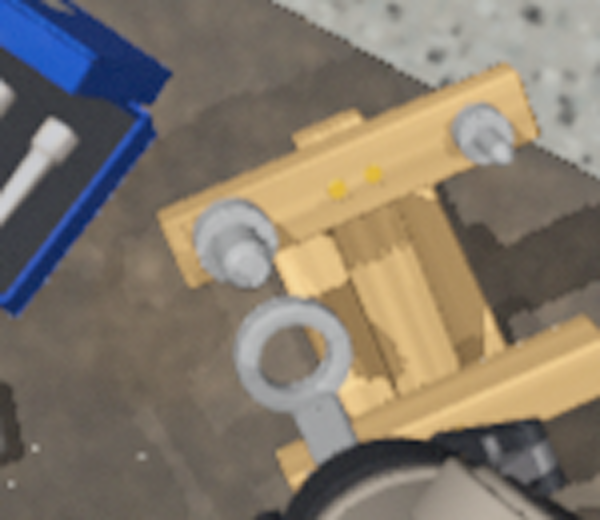

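```bash
cat > f.py <<'E'
from e import *
import sys
def pred(kind,e_t,RS,o=None):
    o=o or r.get_obs();A=R.from_rotvec(o['orientation']).as_matrix()
    eye=o['tcp_pos']+A@e_t;top=eye+A@RS[:,2]*.006;tail=eye-A@RS[:,0]*.14+A@RS[:,2]*.006
    f,xp,Y,zp=rackpt(v[:3],kind);P=np.c_[xp,Y,zp]
    return dict(eye=eye,top=top,tail=tail,inpin=P.T@(eye-f),P=P,f=f)
if __name__=='__main__':
    d=pred('thick',e_t,RS);print('inpin mm',d['inpin']*1000);
    for n in('top','scene'):print(n,'ringtop',proj(n,d['top']),'tail',proj(n,d['tail']),'tip',proj(n,d['f']+.03*d['P'][:,2]))
E
python3 f.py
```

```text
inpin mm [ -1.41   -0.632 119.435]
top ringtop [273.598 218.072] tail [307.921 295.55 ] tip [261.566 196.286]
scene ringtop [303.434 152.844] tail [263.563 220.46 ] tip [322.678 179.264]
```

```bash
python3 - <<'E'
from e import *
for h in(.06,.045,.006):cmd(*plc('thick',h,e_t,RS))
E
```

```text
xyz [0.0024, 0.1908, -0.0542] rot [-0.0025, 0.0006, -0.0001]
xyz [0.0025, 0.2391, -0.0672] rot [-0.0025, 0.0006, -0.0001]
xyz [0.0026, 0.3646, -0.101] rot [-0.0025, 0.0006, -0.0001]
```

Emit:
{"fn": "step_arm", "kwargs": {"xyz": [[0.002,0.06,-0.016],[0.0025,0.12,-0.034],[0.0025,0.18,-0.05],[0.0025,0.225,-0.063],[0.0025,0.239,-0.067],[0.0025,0.239,-0.067],[0.0025,0.239,-0.067]], "rotation": [[-0.002,0,0],[-0.002,0,0],[-0.002,0,0],[-0.002,0,0],[-0.002,0,0],[-0.002,0,0],[-0.002,0,0]]}}

```text
clock: 18.42
tcp_pos: [0.4469, 0.2411, 0.3009]
orientation: [-1.174, -1.82, 1.273]
contact_force: [0.4, 0.1, -2.0]
grip_width: 0.0144
```

```bash
python3 f.py; python3 pic.py 10 230 100 200 130 150 130;python3 - <<'E'
from e import *
st()
for h in(.02,.006):cmd(*plc('thick',h,e_t,RS))
E
```

```text
inpin mm [ 0.083 -0.002 45.44 ]
top ringtop [263.886 200.631] tail [296.394 273.713] tip [261.566 196.286]
scene ringtop [318.707 173.565] tail [282.501 236.964] tip [322.678 179.264]
t 18.52 q [-0.249  0.311 -0.453  2.145  0.546  0.424  0.87 ] p [0.447 0.241 0.301] F [-0.5  0.7 -2.5] w 0.0146
[[-0.414  0.314 -0.855]
 [ 0.91   0.141 -0.389]
 [-0.002 -0.939 -0.344]]
xyz [0.0001, 0.0823, -0.0212] rot [0.0, 0.0007, -0.0001]
xyz [0.0001, 0.1274, -0.0332] rot [0.0, 0.0007, -0.0001]
```

View pics/scene10.png

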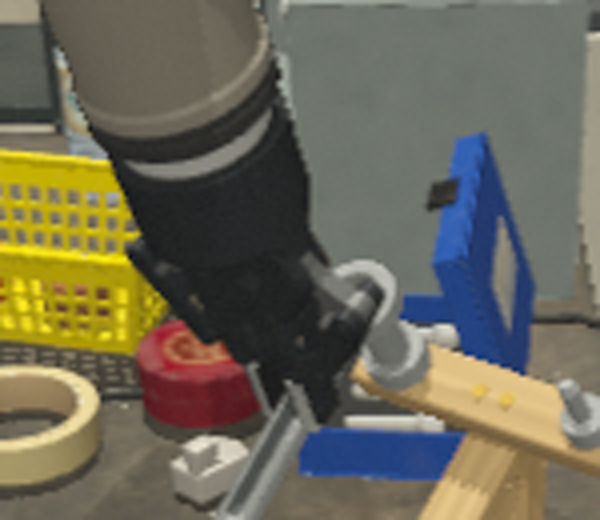

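View pics/top10.png

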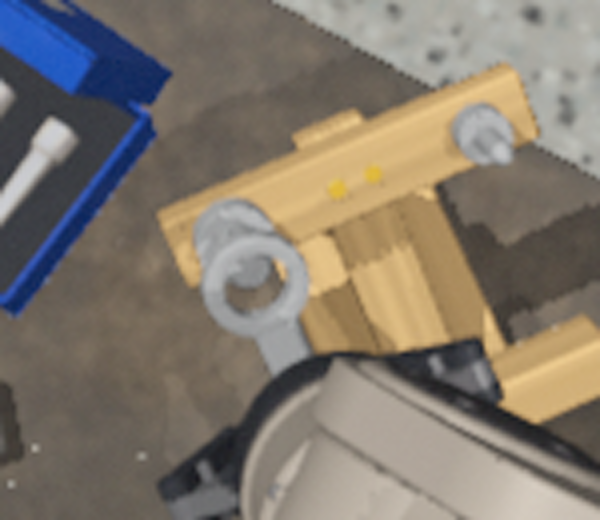

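Emit:
{"fn": "step_arm", "kwargs": {"xyz": [[0,0.025,-0.006],[0,0.05,-0.013],[0,0.075,-0.019],[0,0.095,-0.025],[0,0.105,-0.027],[0,0.105,-0.027]], "rotation": [[0,0,0],[0,0,0],[0,0,0],[0,0,0],[0,0,0],[0,0,0]]}}

```text
clock: 19.27
tcp_pos: [0.4637, 0.2488, 0.2739]
orientation: [-1.174, -1.82, 1.274]
contact_force: [0.0, 0.2, -1.8]
grip_width: 0.0147
```

```bash
python3 f.py; python3 pic.py 11 230 120 200 130 150 130;python3 - <<'E'
from e import *
st()
for h in(.007,.005):cmd(*plc('thick',h,e_t,RS))
E
```

```text
inpin mm [-0.287  0.073 12.735]
top ringtop [260.403 194.226] tail [292.165 265.501] tip [261.566 196.286]
scene ringtop [324.613 182.259] tail [289.763 243.943] tip [322.678 179.264]
t 19.38 q [-0.297  0.377 -0.397  2.126  0.62   0.383  0.807] p [0.464 0.249 0.274] F [ 0.5  0.3 -2.6] w 0.0142
[[-0.414  0.314 -0.855]
 [ 0.91   0.141 -0.389]
 [-0.002 -0.939 -0.344]]
xyz [0.0001, 0.0193, -0.0055] rot [0.0, 0.0007, -0.0001]
xyz [0.0001, 0.0258, -0.0072] rot [0.0, 0.0007, -0.0001]
```

View pics/scene11.png

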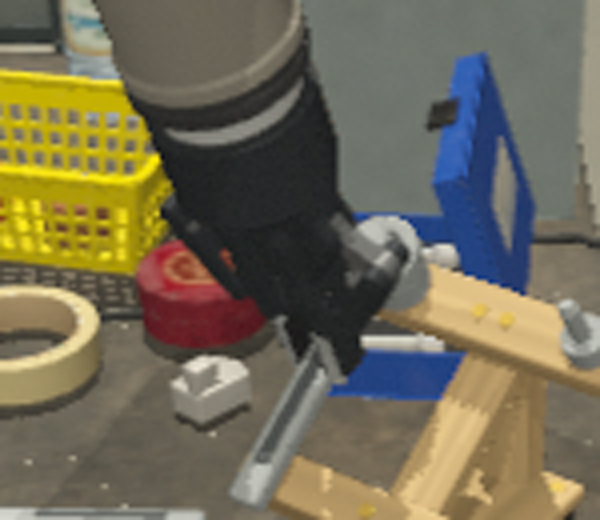

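View pics/top11.png

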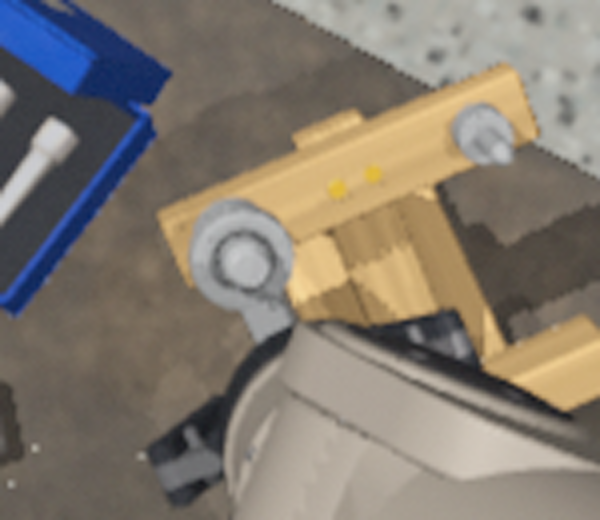

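Emit:
{"fn": "step_arm", "kwargs": {"xyz": [[0,0.01,-0.003],[0,0.02,-0.006],[0,0.024,-0.007],[0,0.024,-0.007]], "rotation": [[0,0,0],[0,0,0],[0,0,0],[0,0,0]]}}

```text
clock: 19.88
tcp_pos: [0.467, 0.2505, 0.2695]
orientation: [-1.176, -1.82, 1.274]
contact_force: [-12.9, -6.3, 20.5]
grip_width: 0.0147
```

```bash
python3 f.py|head -1;python3 -c "
from go import *
st()"
```

```text
inpin mm [0.34  0.066 7.002]
t 19.88 q [-0.308  0.389 -0.385  2.121  0.634  0.377  0.794] p [0.467  0.2505 0.2695] F [-12.9  -6.3  20.5] w 0.0147
[[-0.413  0.315 -0.854]
 [ 0.911  0.139 -0.389]
 [-0.003 -0.939 -0.344]]
```

Emit:
{"fn": "step_arm", "kwargs": {"xyz": [[0,0,0],[0,0,0],[0,0,0],[0,0,0],[0,-0.05,0],[0,-0.12,0],[0,-0.2,0],[0,-0.3,0],[0,-0.35,0],[0,-0.35,0]], "rotation": [[0,0,0],[0,0,0],[0,0,0],[0,0,0],[0,0,0],[0,0,0],[0,0,0],[0,0,0],[0,0,0],[0,0,0]], "grip": 0.4}}

```text
clock: 21.12
tcp_pos: [0.4338, 0.2359, 0.3698]
orientation: [-1.178, -1.823, 1.272]
contact_force: [0.2, -0.3, 0.3]
grip_width: 0.0511
```

```bash
python3 pic.py 12 260 150 200 130 150 130;python3 -c "
from go import *
st()"
```

```text
t 21.23 q [-0.14   0.193 -0.56   2.108  0.367  0.555  1.041] p [0.4338 0.2356 0.3681] F [ 0.4 -0.4 -1. ] w 0.0514
[[-0.413  0.315 -0.854]
 [ 0.911  0.139 -0.389]
 [-0.004 -0.939 -0.345]]
```

View pics/scene12.png

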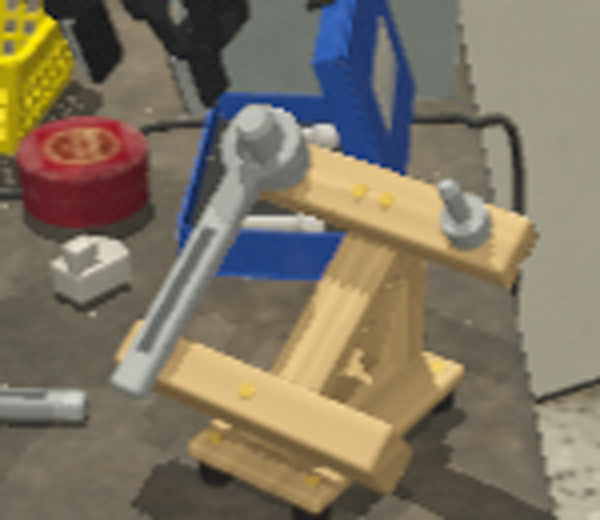

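View pics/top12.png

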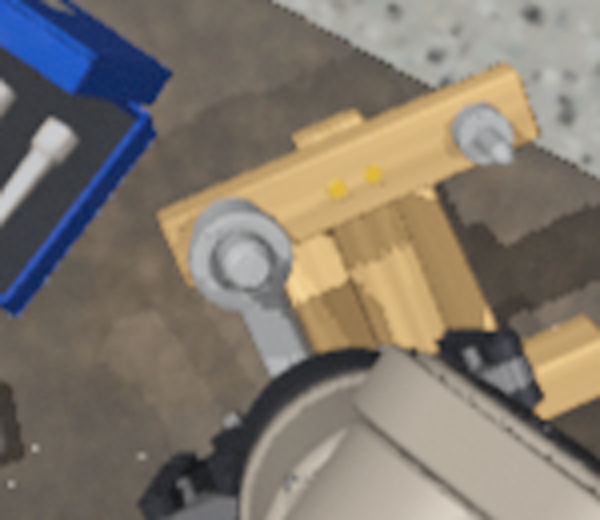

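```bash
cat > g.py <<'E'
from plan import *
q0=r.get_obs()['joints'];p0,R0=fk2(q0,X)
psi=v[8];gs=v[6:8]
for flip in(1,-1):
  for phi in(0,.15,.26):
    pk=bench(gs,psi,0,phi,flip,0,.17);ph=(pk[0]+[0,0,.12],pk[1])
    pl=[placeA('thin',h,0,phi,.17,flip) for h in(.12,.06,.006)]
    c=(np.array([.42,.2,.40]),)
    Rh=R.from_rotvec([0,0,0]).as_matrix()
    for dirn in(1,-1):
        # half waypoint: rotate about vertical toward target
        y0=np.arctan2(R0[1,0],R0[0,0]);y1=np.arctan2(ph[1][1,0],ph[1][0,0])
        dy=(y1-y0)%(2*np.pi); dy=dy if dirn>0 else dy-2*np.pi
        if abs(dy)>4.5: continue
        W1=[(p0*(1-s)+s*ph[0]+[0,0,.02],tool(y0+dy*s)) for s in(.33,.66)]+[ph,pk,ph]
        qa,ma,la=run(q0,W1)
        for d2 in(1,-1):
            z1=np.arctan2(pl[0][1][1,0],pl[0][1][0,0]);dz=(z1-y1)%(2*np.pi);dz=dz if d2>0 else dz-2*np.pi
            if abs(dz)>4.5: continue
            W2=[(ph[0]*(1-s)+s*pl[0][0]+[0,0,.05],tool(y1+dz*s)) for s in(.33,.66)]+pl
            qb,mb,lb=run(qa,W2)
            print(flip,phi,dirn,d2,'yaw %.0f %.0f'%(np.degrees(dy),np.degrees(dz)),'pick %.2f place %.2f'%(ma,mb),la[3][0],qb)
E
python3 g.py
```

```text
1 0 1 1 yaw 123 237 pick 0.20 place -3.71 [-0.217  0.744 -0.832  1.999  0.807  0.766  2.605] [ 0.734  1.271 -1.699  2.254  1.832  1.23   6.627]
1 0 1 -1 yaw 123 -123 pick 0.20 place -0.32 [-0.217  0.744 -0.832  1.999  0.807  0.766  2.605] [-0.49   0.353  0.11   2.318  0.374 -0.148  1.211]
1 0 -1 1 yaw -237 237 pick 0.03 place -0.31 [-0.919  0.584  0.083  2.043 -0.093  0.518 -2.906] [-0.435  0.351  0.046  2.314  0.243 -0.138  1.349]
1 0 -1 -1 yaw -237 -123 pick 0.03 place -1.35 [-0.919  0.584  0.083  2.043 -0.093  0.518 -2.906] [-0.037  0.378 -0.408  2.286 -0.814 -0.159 -3.815]
1 0.15 1 1 yaw 123 237 pick 0.34 place -3.80 [-0.34   0.717 -0.779  2.028  0.946  0.813  2.408] [ 0.691  1.266 -1.722  2.153  1.646  1.307  6.737]
1 0.15 1 -1 yaw 123 -123 pick 0.34 place -0.02 [-0.34   0.717 -0.779  2.028  0.946  0.813  2.408] [-0.173  0.363 -0.263  2.197  0.55   0.154  1.073]
1 0.15 -1 1 yaw -237 237 pick -0.23 place -0.15 [-1.072  0.585  0.161  2.073  0.132  0.483 -3.192] [-0.274  0.355 -0.146  2.202  0.291  0.133  1.319]
1 0.15 -1 -1 yaw -237 -123 pick -0.23 place -1.52 [-1.072  0.585  0.16
[... 871 characters left out ...]
[-0.593  0.603 -0.33   2.022  0.347  0.57  -0.158] [-0.275  0.354 -0.138  2.302 -0.207 -0.125 -1.32 ]
-1 0.15 -1 1 yaw -57 237 pick 0.34 place -1.21 [-0.732  0.591 -0.266  2.052  0.561  0.582 -0.432] [ 0.27   0.465 -0.796  2.172  1.145  0.342  3.701]
-1 0.15 -1 -1 yaw -57 -123 pick 0.34 place -0.05 [-0.732  0.591 -0.266  2.052  0.561  0.582 -0.432] [-0.381  0.351 -0.019  2.208 -0.053  0.123 -1.491]
-1 0.26 -1 1 yaw -57 237 pick 0.34 place -1.26 [-0.825  0.596 -0.233  2.067  0.713  0.621 -0.628] [ 0.344  0.531 -0.919  2.088  0.938  0.522  3.924]
-1 0.26 -1 -1 yaw -57 -123 pick 0.34 place 0.12 [-0.825  0.596 -0.233  2.067  0.713  0.621 -0.628] [-0.399  0.367 -0.     2.13  -0.032  0.294 -1.515]
```

```bash
cat > k.py <<'E'
from plan import *
import sys
phi=.28;sg=-.003;dep=.172
psi=v[8];gs=v[6:8]
pk=bench(gs,psi,0,phi,1,sg,dep);ph=(pk[0]+pk[1][:,1]*-.09,pk[1])
pl=[placeA('thin',h,sg,phi,dep) for h in(.12,.06,.006)]
if __name__=='__main__':
    o=st();q0=o['joints'];p0=o['tcp_pos'];R0=R.from_rotvec(o['orientation']).as_matrix()
    y0=np.arctan2(R0[1,0],R0[0,0]);y1=np.arctan2(pk[1][1,0],pk[1][0,0]);dy=(y1-y0)%(2*np.pi)
    print(np.degrees([y0,y1,dy]),pk[0],ph[0])
    h1=(np.array([.37,.26,.36]),tool(y0+dy*.5));
    q,m,l=run(q0,[h1,ph,pk,ph]);[print(a,b) for a,b in l]
    cmd(*h1)
    if len(sys.argv)>1: cmd(*ph);cmd(*pk)
E
python3 k.py
```

```text
t 21.23 q [-0.14   0.193 -0.56   2.108  0.367  0.555  1.041] p [0.434 0.236 0.368] F [ 0.4 -0.4 -1. ] w 0.0514
[[-0.413  0.315 -0.854]
 [ 0.911  0.139 -0.389]
 [-0.004 -0.939 -0.345]]
[ 114.405 -122.435  123.16 ] [0.359 0.384 0.171] [0.338 0.397 0.258]
[-0.006  0.263 -0.842  2.071  0.249  0.908  2.086] 0.3325770779465578
[-0.409  0.571 -0.836  2.015  0.867  0.986  2.383] 0.3694371798148657
[-0.447  0.706 -0.729  2.044  1.043  0.878  2.263] 0.39614777720439065
[-0.409  0.571 -0.836  2.015  0.867  0.986  2.383] 0.3965495006210502
xyz [0.1621, -0.0303, 0.1594] rot [0.2006, -0.6764, -0.1224]
```

Emit:
{"fn": "step_arm", "kwargs": {"xyz": [[0.02,-0.004,0.02],[0.04,-0.01,0.04],[0.07,-0.014,0.07],[0.1,-0.02,0.1],[0.125,-0.025,0.125],[0.15,-0.03,0.15],[0.162,-0.03,0.16]], "rotation": [[0.03,-0.1,-0.018],[0.06,-0.2,-0.037],[0.09,-0.3,-0.055],[0.12,-0.4,-0.073],[0.15,-0.5,-0.092],[0.18,-0.6,-0.11],[0.2,-0.676,-0.122]], "grip": 0.2}}

```text
clock: 22.1
tcp_pos: [0.3694, 0.26, 0.359]
orientation: [-0.07, -2.186, 2.189]
contact_force: [-0.1, 0.3, -0.3]
grip_width: 0.0685
```

```bash
python3 k.py 1|tail -2
```

```text
xyz [0.1335, 0.337, -0.4505] rot [0.1607, -0.6766, 0.0967]
xyz [0.0603, 0.6253, -0.4111] rot [0.1607, -0.6766, 0.0967]
```

Emit:
{"fn": "step_arm", "kwargs": {"xyz": [[0.02,0.05,-0.06],[0.04,0.1,-0.13],[0.06,0.15,-0.2],[0.08,0.2,-0.28],[0.1,0.25,-0.36],[0.12,0.3,-0.42],[0.133,0.337,-0.45],[0.133,0.337,-0.45]], "rotation": [[0.023,-0.1,0.014],[0.047,-0.2,0.028],[0.07,-0.3,0.043],[0.095,-0.4,0.057],[0.119,-0.5,0.071],[0.142,-0.6,0.086],[0.161,-0.677,0.097],[0.161,-0.677,0.097]]}}

```text
clock: 23.1
tcp_pos: [0.3373, 0.3976, 0.2563]
orientation: [-0.742, 1.342, -1.783]
contact_force: [0.0, -0.0, -0.6]
grip_width: 0.0686
```

```bash
python3 k.py 1|tail -2;python3 pic.py 13 190 190 170 240 150 130
```

```text
xyz [-0.0009, -0.0042, 0.004] rot [0.0007, 0.0016, 0.0013]
xyz [-0.0015, 0.2958, 0.0043] rot [0.0007, 0.0016, 0.0013]
```

View pics/scene13.png

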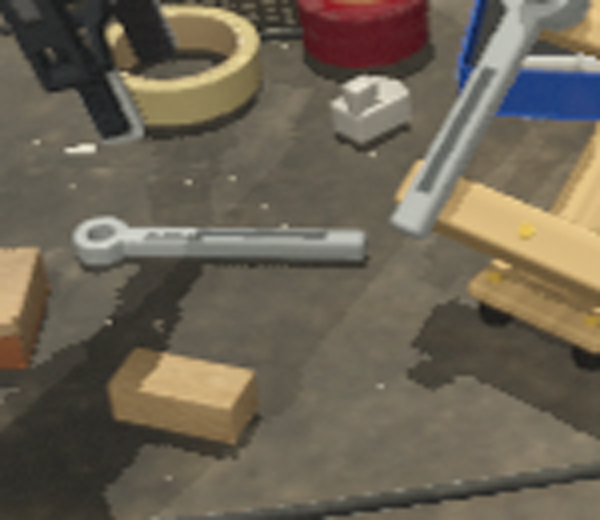

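View pics/top13.png

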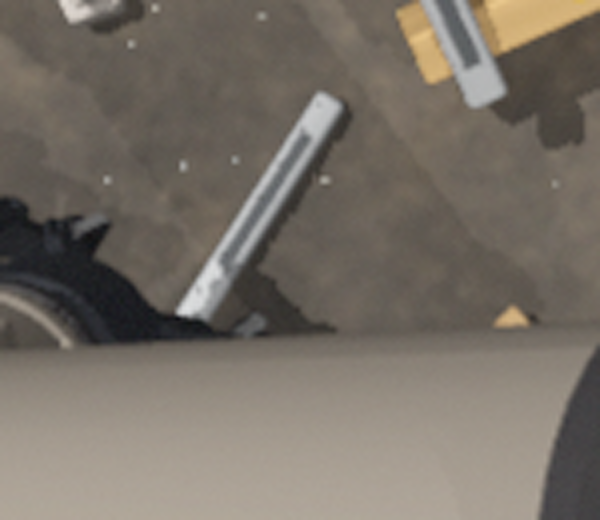

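Emit:
{"fn": "step_arm", "kwargs": {"xyz": [[-0.001,0.08,0.004],[-0.0015,0.17,0.004],[-0.0015,0.25,0.004],[-0.0015,0.285,0.004],[-0.0015,0.296,0.004],[-0.0015,0.296,0.004]], "rotation": [[0,0,0],[0,0,0],[0,0,0],[0,0,0],[0,0,0],[0,0,0]]}}

```text
clock: 23.95
tcp_pos: [0.3603, 0.3837, 0.173]
orientation: [-0.736, 1.345, -1.786]
contact_force: [-0.4, -0.6, -0.8]
grip_width: 0.0682
```

```bash
python3 k.py 1|tail -2;python3 pic.py 14 190 190 170 240 120 100
```

```text
xyz [0.0012, -0.2957, -0.0054] rot [0.0, -0.0015, 0.0003]
xyz [0.0011, 0.0043, -0.0054] rot [0.0, -0.0015, 0.0003]
```

View pics/scene14.png

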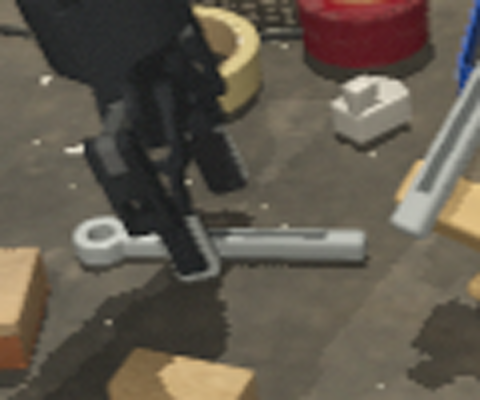

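Fingers straddle the handle (near finger at px ~(240,258)); close and lift.

Emit:
{"fn": "step_arm", "kwargs": {"xyz": [[0,0,0],[0,0,0],[0,0,0],[0,0,0],[0,0,0],[0,0,0],[0,0,0]], "rotation": [[0,0,0],[0,0,0],[0,0,0],[0,0,0],[0,0,0],[0,0,0],[0,0,0]], "grip": 1, "force": 120}}

```text
clock: 24.92
tcp_pos: [0.36, 0.384, 0.1737]
orientation: [-0.736, 1.344, -1.785]
contact_force: [-2.1, -1.8, 7.0]
grip_width: 0.0089
```

```bash
python3 -c "
from go import *
o=st();print(o['tcp_pos'].tolist(),o['orientation'].tolist())"
```

```text
t 24.93 q [-0.443  0.703 -0.734  2.04   1.038  0.884  2.269] p [0.36   0.384  0.1737] F [-2.1 -1.8  7. ] w 0.0089
[[-0.538  0.234  0.81 ]
 [-0.843 -0.148 -0.517]
 [-0.001 -0.961  0.277]]
[0.3600053535518851, 0.3839643828455569, 0.17373146780127952] [-0.7359929539518683, 1.343913079479848, -1.785439410761037]
```

```bash
cat > m.py <<'E'
from k import *
from e import plc
Rc=R.from_rotvec([-0.7359929539518683, 1.343913079479848, -1.785439410761037]).as_matrix()
S=np.c_[[np.cos(psi),np.sin(psi),0],[-np.sin(psi),np.cos(psi),0],[0,0,1]]
e_t=Rc.T@(np.array([gs[0],gs[1],.006])+.06*S[:,0]-np.array([0.3600053535518851, 0.3839643828455569, 0.17373146780127952]));RS=Rc.T@S
PL=[plc('thin',h,e_t,RS) for h in(.12,.05,.006)]
up=(np.array([.36,.384,.36]),Rc)
y1=np.arctan2(Rc[1,0],Rc[0,0]);z1=np.arctan2(PL[0][1][1,0],PL[0][1][0,0]);dz=((z1-y1)%(2*np.pi))-2*np.pi
h2=(np.array([.40,.22,.40]),tool(y1+dz*.5))
if __name__=='__main__':
    print(e_t,RS);o=st();q,m,l=run(o['joints'],[up,h2]+PL);[print(a,b) for a,b in l]
    cmd(*up);cmd(*h2);print(PL[0][0],np.degrees(dz))
E
python3 m.py
```

```text
[ 0.     0.157 -0.062] [[ 0.002  1.    -0.001]
 [-0.277 -0.    -0.961]
 [-0.961  0.002  0.277]]
t 24.93 q [-0.443  0.703 -0.734  2.04   1.038  0.884  2.269] p [0.36  0.384 0.174] F [-2.1 -1.8  7. ] w 0.0089
[[-0.538  0.234  0.81 ]
 [-0.843 -0.148 -0.517]
 [-0.001 -0.961  0.277]]
[-0.276  0.428 -0.921  1.931  0.701  1.106  2.609] 0.3510860119573098
[ 0.098  0.204 -0.816  2.019  0.177  0.989  2.264] 0.3670969972428
[ 0.142  0.154 -0.576  2.153  0.159  0.533  1.456] 0.2865574232156245
[ 0.023  0.304 -0.485  2.13   0.336  0.43   1.29 ] 0.25960569420913193
[-0.054  0.391 -0.412  2.105  0.421  0.371  1.212] 0.20125112752272692
xyz [-0.0005, -0.5966, 0.1719] rot [0.0, 0.0, 0.0]
xyz [0.3886, -0.6124, 0.5994] rot [-0.1609, 0.6796, -0.0963]
[0.451 0.122 0.366] -123.17247589369089
```

Emit:
{"fn": "step_arm", "kwargs": {"xyz": [[0,-0.06,0.02],[0,-0.2,0.055],[0,-0.35,0.1],[0,-0.5,0.145],[0,-0.597,0.172],[0,-0.597,0.172],[0,-0.597,0.172]], "rotation": [[0,0,0],[0,0,0],[0,0,0],[0,0,0],[0,0,0],[0,0,0],[0,0,0]]}}

```text
clock: 25.8
tcp_pos: [0.3597, 0.3832, 0.3587]
orientation: [-0.738, 1.343, -1.787]
contact_force: [-0.0, -0.9, -2.6]
grip_width: 0.0091
```

```bash
python3 m.py|tail -3;python3 pic.py 15 160 130 140 220 150 130
```

```text
xyz [-0.0028, -0.0042, 0.0005] rot [0.0001, 0.0002, 0.0013]
xyz [0.3864, -0.0192, 0.4279] rot [-0.1616, 0.6796, -0.0951]
[0.451 0.122 0.366] -123.17247589369089
```

View pics/scene15.png

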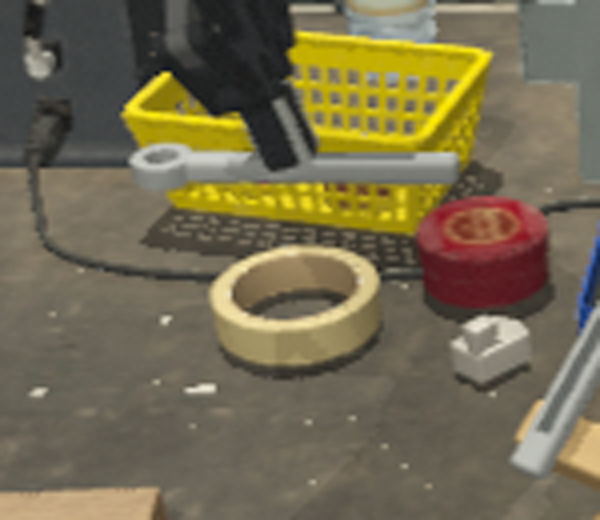

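Held and level. Go to the halfway pose, then the pre-place pose.

Emit:
{"fn": "step_arm", "kwargs": {"xyz": [[0.05,-0.01,0.05],[0.1,-0.02,0.11],[0.16,-0.03,0.18],[0.22,-0.03,0.25],[0.28,-0.03,0.32],[0.34,-0.025,0.39],[0.386,-0.02,0.428]], "rotation": [[-0.024,0.1,-0.014],[-0.048,0.2,-0.028],[-0.071,0.3,-0.042],[-0.095,0.4,-0.056],[-0.119,0.5,-0.07],[-0.143,0.6,-0.084],[-0.162,0.68,-0.095]]}}

```text
clock: 26.78
tcp_pos: [0.4004, 0.2185, 0.3989]
orientation: [-0.081, -2.18, 2.18]
contact_force: [-0.3, -0.4, -2.7]
grip_width: 0.0086
```

```bash
cat > m2.py <<'E'
from m import *
o=st();q,m,l=run(o['joints'],PL);[print(a,b) for a,b in l];[cmd(*w) for w in PL]
E
python3 m2.py
```

```text
t 26.77 q [ 0.1    0.205 -0.814  2.02   0.176  0.99   2.262] p [0.4   0.218 0.399] F [-0.3 -0.4 -2.7] w 0.0086
[[-0.997 -0.003 -0.078]
 [ 0.078 -0.    -0.997]
 [ 0.003 -1.     0.   ]]
[ 0.142  0.154 -0.576  2.153  0.158  0.533  1.456] 0.2865486272270106
[ 0.023  0.304 -0.485  2.13   0.336  0.43   1.29 ] 0.25958450038672665
[-0.054  0.391 -0.411  2.105  0.421  0.371  1.213] 0.20122479410967456
xyz [-0.1929, 0.1077, 0.3079] rot [-0.1913, 0.6738, 0.1138]
xyz [-0.3107, 0.2985, 0.2432] rot [-0.1913, 0.6738, 0.1138]
xyz [-0.3848, 0.4183, 0.2026] rot [-0.1913, 0.6738, 0.1138]
```

Emit:
{"fn": "step_arm", "kwargs": {"xyz": [[-0.03,0,0.05],[-0.06,0,0.1],[-0.09,0,0.15],[-0.12,0.01,0.2],[-0.15,0.03,0.25],[-0.18,0.07,0.29],[-0.193,0.108,0.308],[-0.193,0.108,0.308]], "rotation": [[-0.028,0.1,0.017],[-0.056,0.2,0.034],[-0.085,0.3,0.05],[-0.114,0.4,0.068],[-0.142,0.5,0.085],[-0.17,0.6,0.101],[-0.191,0.674,0.114],[-0.191,0.674,0.114]]}}

```text
clock: 27.78
tcp_pos: [0.4499, 0.1212, 0.3643]
orientation: [-1.159, -1.796, 1.29]
contact_force: [-0.1, 0.1, -2.9]
grip_width: 0.0092
```

```bash
cat > f2.py <<'E'
from m import *
import f
d=f.pred('thin',e_t,RS);print('inpin mm',d['inpin']*1000)
for n in('top','scene'):print(n,'ringtop',proj(n,d['top']),'tail',proj(n,d['tail']),'tip',proj(n,d['f']+.03*d['P'][:,2]))
E
python3 m2.py; python3 f2.py; python3 pic.py 16 290 110 250 110 150 130
```

```text
t 27.77 q [ 0.151  0.158 -0.586  2.157  0.165  0.533  1.452] p [0.45  0.121 0.364] F [-0.1  0.1 -2.9] w 0.0092
[[-0.412  0.29  -0.864]
 [ 0.911  0.132 -0.39 ]
 [ 0.001 -0.948 -0.319]]
[ 0.151  0.156 -0.587  2.153  0.163  0.533  1.453] 0.2835586201781175
[ 0.03   0.305 -0.494  2.129  0.343  0.431  1.284] 0.26084424708445
[-0.048  0.393 -0.419  2.104  0.429  0.373  1.205] 0.20278976445166605
xyz [0.001, -0.0055, -0.0058] rot [-0.0036, 0.0002, 0.0001]
xyz [0.0011, 0.2183, -0.0717] rot [-0.0036, 0.0002, 0.0001]
xyz [0.0011, 0.359, -0.1131] rot [-0.0036, 0.0002, 0.0001]
inpin mm [ -3.068  -0.242 118.815]
top ringtop [343.645 187.365] tail [372.745 266.226] tip [325.188 167.758]
scene ringtop [355.659 169.889] tail [314.918 243.119] tip [371.561 195.482]
```

View pics/scene16.png

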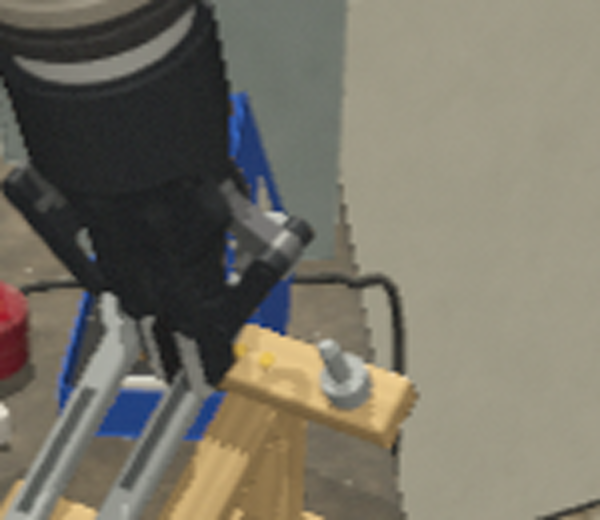

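View pics/top16.png

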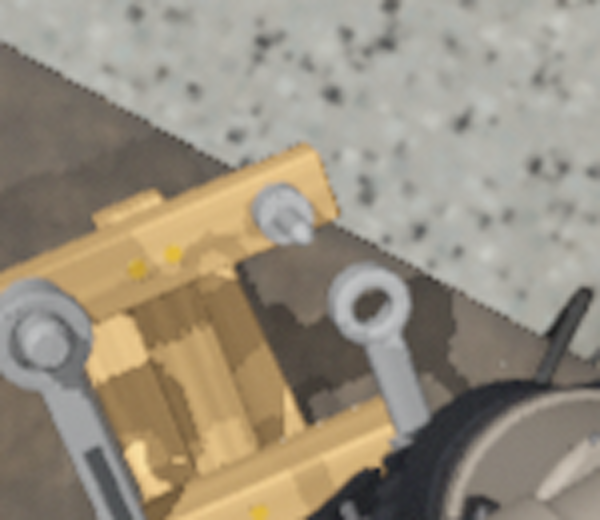

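```bash
python3 - <<'E'
from m import *
o=dict(tcp_pos=np.array([.3597,.3832,.3587]),orientation=np.array([-.738,1.343,-1.787]))
import f
d=f.pred('thin',e_t,RS,o)
for n in('top','scene'):print(n,'ringtop',proj(n,d['top']),'tail',proj(n,d['tail']))
E
```

```text
top ringtop [188.254 330.421] tail [241.118 249.186]
scene ringtop [199.788 169.06 ] tail [273.931 169.623]
```

View pics/top15.png

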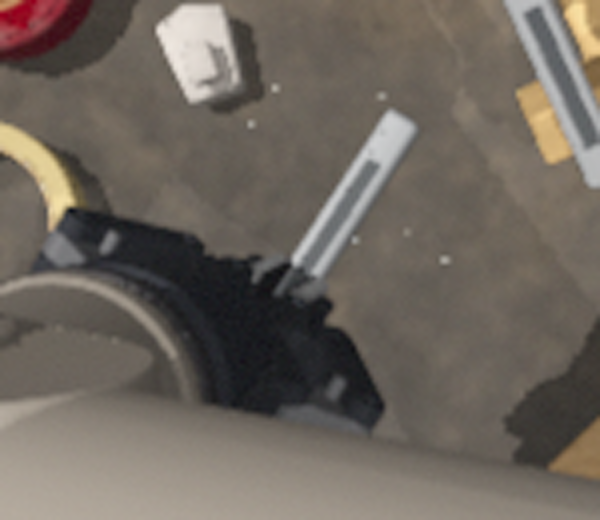

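```bash
python3 f2.py; python3 m2.py | tail -3
```

```text
inpin mm [ -0.923   0.696 119.555]
top ringtop [342.737 186.498] tail [372.042 265.37 ] tip [325.188 167.758]
scene ringtop [355.641 168.438] tail [315.169 241.748] tip [371.561 195.482]
xyz [-0.0014, -0.0017, -0.0012] rot [-0.0017, 0.0018, 0.0004]
xyz [-0.0016, 0.2223, -0.0664] rot [-0.0017, 0.0018, 0.0004]
xyz [-0.0017, 0.3631, -0.1074] rot [-0.0017, 0.0018, 0.0004]
```

Emit:
{"fn": "step_arm", "kwargs": {"xyz": [[-0.0015,0.06,-0.018],[-0.0016,0.12,-0.036],[-0.0016,0.18,-0.054],[-0.0016,0.225,-0.067],[-0.0016,0.238,-0.071],[-0.0016,0.238,-0.071],[-0.0016,0.238,-0.071]], "rotation": [[-0.0017,0.0018,0],[-0.0017,0.0018,0],[-0.0017,0.0018,0],[-0.0017,0.0018,0],[-0.0017,0.0018,0],[-0.0017,0.0018,0],[-0.0017,0.0018,0]]}}

```text
clock: 28.75
tcp_pos: [0.4899, 0.1397, 0.3056]
orientation: [-1.162, -1.802, 1.285]
contact_force: [0.0, 0.9, -2.5]
grip_width: 0.0091
```

```bash
python3 pic.py 17 290 110 250 110 150 130;  python3 f2.py;python3 m2.py | tail -2
```

```text
inpin mm [ 0.418 -0.043 45.585]
top ringtop [328.843 171.274] tail [356.732 245.654] tip [325.188 167.758]
scene ringtop [368.492 189.58 ] tail [331.641 257.916] tip [371.561 195.482]
xyz [0.0002, -0.0139, 0.005] rot [0.0005, -0.0, 0.0001]
xyz [0.0003, 0.127, -0.0355] rot [0.0005, -0.0, 0.0001]
```

View pics/scene17.png

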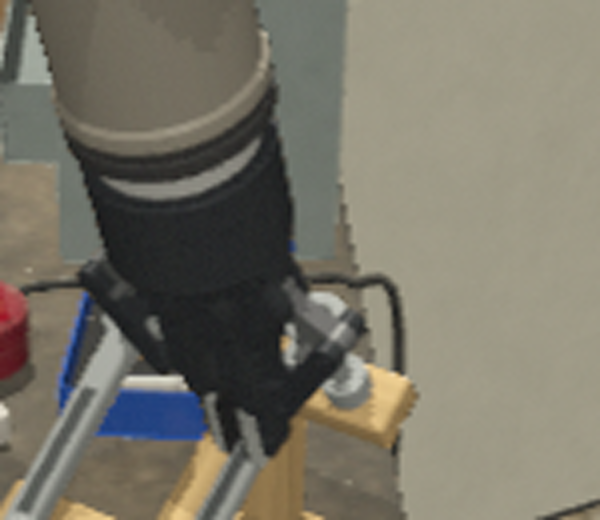

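View pics/top17.png

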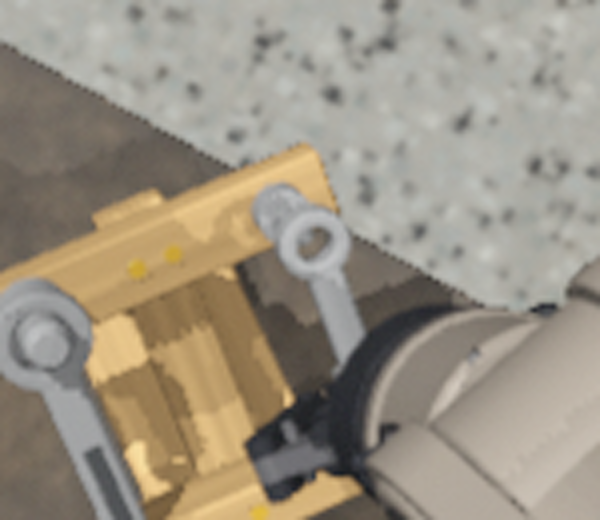

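```bash
cat > m3.py <<'E'
from m import *
import sys
dx,dy=float(sys.argv[1])/1000,float(sys.argv[2])/1000
st()
for h in map(float,sys.argv[3:]):print(h);cmd(*plc('thin',h/1000,e_t,RS,dx,dy))
E
python3 m3.py -0.8 -0.2 36 27 12 6; python3 - <<'E'
from m import *
import f
d=f.pred('thin',e_t,RS)
for n in('top','scene'):
  print(n,[ (proj(n,d['top']+.002*d['P'][:,i])-proj(n,d['top'])).round(2) for i in range(3)])
E
```

```text
t 28.85 q [ 0.028  0.315 -0.493  2.127  0.358  0.424  1.271] p [0.49  0.14  0.306] F [-0.3  0.6 -1.9] w 0.0089
[[-0.411  0.296 -0.862]
 [ 0.911  0.134 -0.389]
 [ 0.001 -0.946 -0.325]]
36.0
xyz [-0.0004, 0.0317, -0.0054] rot [0.0005, -0.0, 0.0001]
27.0
xyz [-0.0004, 0.0605, -0.0136] rot [0.0005, -0.0, 0.0001]
12.0
xyz [-0.0004, 0.1085, -0.0275] rot [0.0005, -0.0, 0.0001]
6.0
xyz [-0.0004, 0.1278, -0.033] rot [0.0005, -0.0, 0.0001]
top [array([-0.43, -1.14]), array([-1.17,  0.53]), array([0.35, 0.36])]
scene [array([ 0.51, -0.94]), array([-0.96, -0.31]), array([-0.3 , -0.54])]
```

Emit:
{"fn": "step_arm", "kwargs": {"xyz": [[-0.0005,0.015,-0.003],[-0.0008,0.032,-0.0055],[-0.0008,0.05,-0.011],[-0.0008,0.06,-0.0135],[-0.0008,0.06,-0.0135]], "rotation": [[0,0,0],[0,0,0],[0,0,0],[0,0,0],[0,0,0]]}}

```text
clock: 29.48
tcp_pos: [0.4988, 0.1435, 0.2895]
orientation: [-1.162, -1.801, 1.286]
contact_force: [-0.4, -0.2, -2.2]
grip_width: 0.0087
```

```bash
python3 pic.py 18 290 110 250 110 150 130;  python3 f2.py;python3 m3.py -.8 -.4 20 12 6
```

```text
inpin mm [-0.709 -0.191 27.105]
top ringtop [325.974 168.639] tail [353.561 241.88 ] tip [325.188 167.758]
scene ringtop [371.024 195.036] tail [334.967 262.268] tip [371.561 195.482]
t 29.57 q [-0.005  0.352 -0.461  2.12   0.397  0.398  1.236] p [0.499 0.143 0.29 ] F [-0.3  0.9 -2.5] w 0.0089
[[-0.411  0.296 -0.862]
 [ 0.911  0.134 -0.389]
 [ 0.001 -0.946 -0.325]]
20.0
xyz [-0.0005, 0.0227, -0.0066] rot [0.0004, 0.0, 0.0002]
12.0
xyz [-0.0005, 0.0483, -0.014] rot [0.0004, 0.0, 0.0002]
6.0
xyz [-0.0005, 0.0675, -0.0195] rot [0.0004, 0.0, 0.0002]
```

View pics/scene18.png

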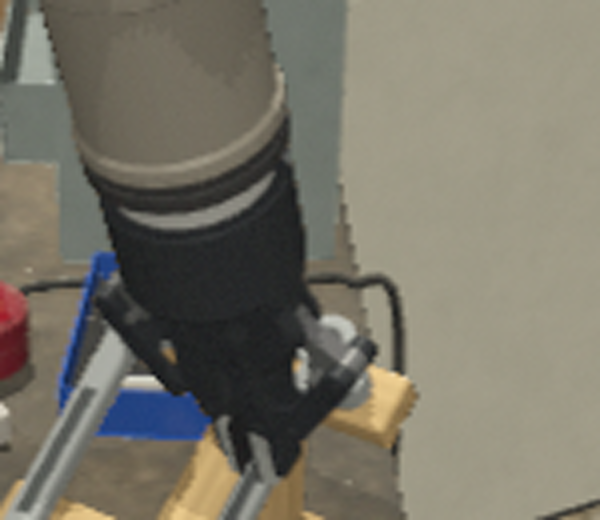

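View pics/top18.png

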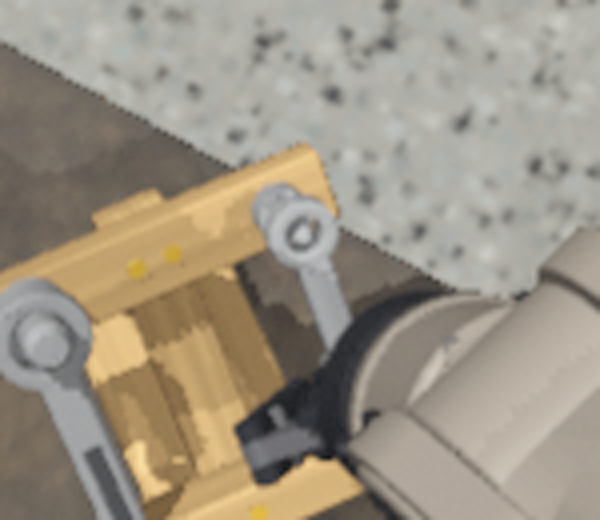

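Emit:
{"fn": "step_arm", "kwargs": {"xyz": [[-0.0005,0.012,-0.0035],[-0.0005,0.024,-0.007],[-0.0005,0.036,-0.0105],[-0.0005,0.048,-0.014],[-0.0005,0.048,-0.014]], "rotation": [[0,0,0],[0,0,0],[0,0,0],[0,0,0],[0,0,0]]}}

```text
clock: 30.2
tcp_pos: [0.5068, 0.147, 0.2772]
orientation: [-1.162, -1.801, 1.286]
contact_force: [-0.0, 0.4, -2.7]
grip_width: 0.0089
```

```bash
python3 pic.py 19 290 110 250 110 150 130;  python3 f2.py;python3 m3.py -.8 -.4 7 6
```

```text
inpin mm [-0.69  -0.286 12.053]
top ringtop [323.506 166.055] tail [350.879 238.453] tip [325.188 167.758]
scene ringtop [373.236 198.902] tail [337.82  265.228] tip [371.561 195.482]
t 30.3 q [-0.032  0.382 -0.435  2.11   0.425  0.378  1.21 ] p [0.507 0.147 0.278] F [-0.2 -0.2 -1.9] w 0.0088
[[-0.412  0.296 -0.862]
 [ 0.911  0.134 -0.389]
 [ 0.001 -0.946 -0.325]]
7.0
xyz [-0.0002, 0.0162, -0.0046] rot [0.0004, 0.0001, 0.0002]
6.0
xyz [-0.0001, 0.0194, -0.0055] rot [0.0004, 0.0001, 0.0002]
```

View pics/top19.png

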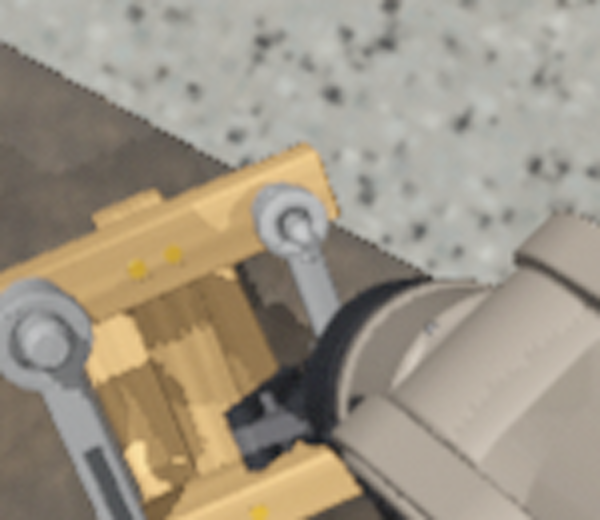

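Pin is through the ring with no contact force; seat it.

Emit:
{"fn": "step_arm", "kwargs": {"xyz": [[0,0.008,-0.002],[0,0.016,-0.0045],[0,0.02,-0.0055],[0,0.02,-0.0055]], "rotation": [[0,0,0],[0,0,0],[0,0,0],[0,0,0]]}}

```text
clock: 30.8
tcp_pos: [0.5089, 0.1483, 0.2741]
orientation: [-1.164, -1.8, 1.288]
contact_force: [-19.0, -7.1, 27.3]
grip_width: 0.009
```

```bash
python3 f2.py|head -1;python3 m3.py -.8 -.4 6
```

```text
inpin mm [-0.718 -0.248  7.8  ]
t 30.8 q [-0.043  0.39  -0.425  2.107  0.435  0.374  1.2  ] p [0.509 0.148 0.274] F [-19.   -7.1  27.3] w 0.009
[[-0.411  0.296 -0.862]
 [ 0.911  0.132 -0.39 ]
 [-0.001 -0.946 -0.324]]
6.0
xyz [-0.0012, 0.0059, -0.0013] rot [-0.0001, 0.0005, -0.0011]
```

Emit:
{"fn": "step_arm", "kwargs": {"xyz": [[0,-0.003,0],[0,-0.003,0],[0,-0.003,0],[0,-0.003,0],[0,-0.05,0],[0,-0.12,0],[0,-0.2,0],[0,-0.3,0],[0,-0.4,0],[0,-0.4,0]], "rotation": [[0,0,0],[0,0,0],[0,0,0],[0,0,0],[0,0,0],[0,0,0],[0,0,0],[0,0,0],[0,0,0],[0,0,0]], "grip": 0.4}}

```text
clock: 32.05
tcp_pos: [0.4734, 0.1325, 0.3903]
orientation: [-1.168, -1.804, 1.285]
contact_force: [0.1, -0.9, -0.1]
grip_width: 0.0511
```

```bash
python3 -c "
from plan import *
o=st();w=(np.array([.38,.0,.42]),R.from_rotvec(o['orientation']).as_matrix());print(run(o['joints'],[w])[:2]);cmd(*w)"
```

```text
t 32.05 q [ 0.158  0.166 -0.604  2.079  0.173  0.596  1.443] p [0.473 0.133 0.39 ] F [ 0.1 -0.9 -0.1] w 0.0511
[[-0.411  0.301 -0.861]
 [ 0.912  0.132 -0.389]
 [-0.003 -0.945 -0.328]]
(array([ 0.407, -0.098, -0.486,  2.246, -0.245,  0.679,  2.079]), np.float64(0.1944065691935779))
xyz [-0.275, -0.2455, 0.4074] rot [0.0, 0.0, 0.0]
```

Emit:
{"fn": "step_arm", "kwargs": {"xyz": [[-0.04,-0.04,0.05],[-0.1,-0.1,0.13],[-0.16,-0.15,0.22],[-0.22,-0.2,0.32],[-0.24,-0.22,0.35],[-0.24,-0.22,0.35]], "rotation": [[0,0,0],[0,0,0],[0,0,0],[0,0,0],[0,0,0],[0,0,0]]}}

```text
clock: 32.8
tcp_pos: [0.3923, 0.0166, 0.4182]
orientation: [-1.17, -1.802, 1.285]
contact_force: [0.0, 0.4, -0.1]
grip_width: 0.0513
```

```bash
python3 pic.py 20 270 150 220 130 150 130; python3 -c "
import cv2
from bench import r
cv2.imwrite('pics/top_full.png',r.grab_frame('top')['pixels'][:,:,::-1]);print(r.get_obs()['clock'],r.get_obs()['qvel'])"
```

```text
32.95 [-0.00663531  0.00441531 -0.00226609 -0.00249949 -0.00132287  0.0005564
  0.00504134]
```

View pics/scene20.png

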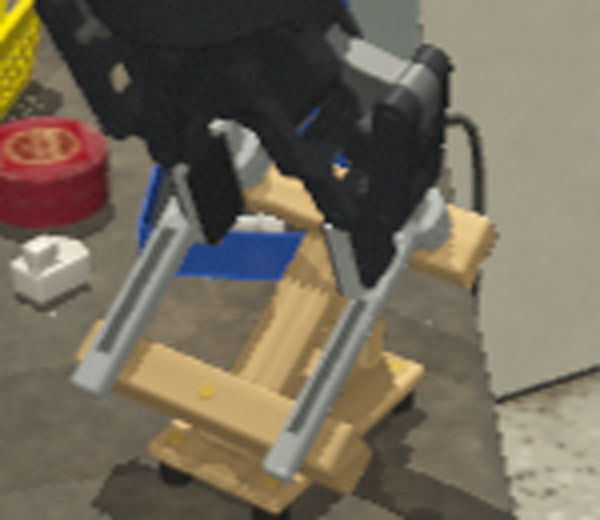

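View pics/top20.png

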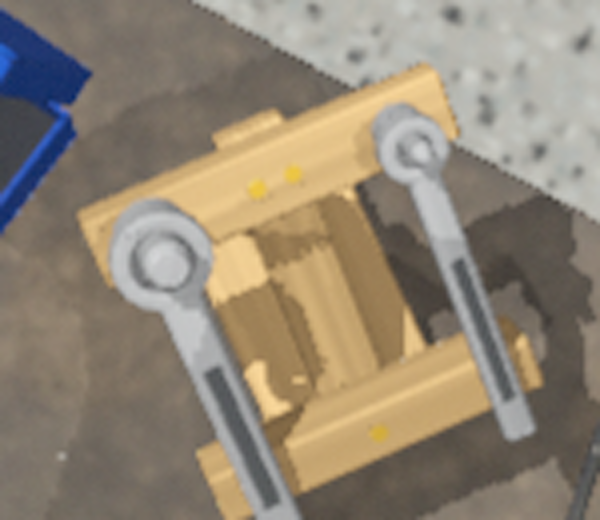

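View pics/top_full.png

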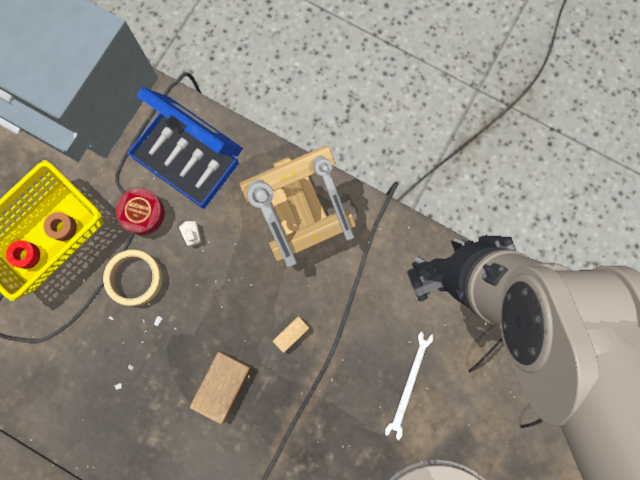

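```bash
python3 - <<'E'
from go import *
for k in('thick','thin'):
    f,xp,Y,zp=rackpt(v[:3],k)
    for x in(0,-.14):
      for dx in (-.003,0,.003): print(k,x,dx,proj('top',f+.012*zp+(x+dx)*xp),proj('scene',f+.012*zp+(x+dx)*xp))
E
```

```text
thick 0 -0.003 [260.3974 194.3615] [325.1882 185.1148]
thick 0 0 [259.6777 192.7405] [325.9067 183.8431]
thick 0 0.003 [258.9559 191.1147] [326.6241 182.5732]
thick -0.14 -0.003 [291.819  265.1316] [290.4982 246.5168]
thick -0.14 0 [291.1874 263.709 ] [291.2662 245.1575]
thick -0.14 0.003 [290.554  262.2824] [292.0331 243.8001]
thin 0 -0.003 [322.8309 166.3886] [373.3926 201.4251]
thin 0 0 [322.2071 164.742 ] [374.1205 200.0608]
thin 0 0.003 [321.5815 163.0906] [374.8473 198.6986]
thin -0.14 -0.003 [350.0785 238.3155] [338.1701 267.4406]
thin -0.14 0 [349.5305 236.8688] [338.9516 265.976 ]
thin -0.14 0.003 [348.981  235.4182] [339.7318 264.5137]
```

```bash
python3 -c "
from bench import r
print(r.hand_in())"
```

```text
the job is handed in; nothing more can be done
None
```

Both spanners are on the rack: the larger ring on the thick pin and the smaller on the thin pin, handles down the slope on the lower rail. I handed the job in at about 33 s; it reports no verdict.

**How it went:**
- My first attempt at the large spanner ran two wrist joints to their range limits. They read 0.17 and -2.956 rad, just inside the ranges given.
- I backed off, set that spanner down on the bench and gripped it again with the gripper turned half round and pitched. It pressed the bench with 55 N as it was set down, and its ring end came to rest about 10 mm high. I did not find out why.
- From the new grip the large spanner went on cleanly. The small one was picked up and hung the same way.

**Last checks:**
- **Seating:** The wrist force was about 25 N for the large ring and 34 N for the small one as they touched the collars. The pose estimates at that moment were 7–8 mm above the collar, against 6 mm nominal and a limit of 11 mm.
- **Position:** In the final pictures both rings and handle ends lie within about 1.5 pixels (roughly 2 mm) of their computed seated places.
- **Contact:** The gripper was open and clear of everything.
- **Bystanders:** The chuck jaw and the offcut show no visible movement.

**Disagreements:** Raw two-view heights came out 1–4 mm lower than the heights in the text, so I fitted a small camera correction. While hovering over the thin pin, the picture and the pose estimate disagreed by about 1.5–2 mm. I corrected half of that, and the ring went on without touching the pin.

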